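Washed vacuum-trap bottle back into its guard, door latched

TASK

The washed amber trap bottle is lying with its stopper jammed in a corner of the white drying tray. Get it out, stand it upright inside the open guard cage with its neck in the slot of the top plate, then push the guard's door shut until its sprung tongue snaps in behind the strike. Leave all the other glassware where it stands.

Things in the scene. Friction and masses are not known exactly. Their poses are not given: they have to be found in the camera images.
- trap_mid (a point): The trap bottle (the only one lying on its side, in the tray), at its centre: amber glass, 187 mm long, about 0.32 kg. Its x axis is its long axis, from foot to stopper. Body 62 mm in diameter from x = -93.5 (flat foot) to +1.5 mm, shoulder to +19.5, neck 26 mm in diameter to +51.5, black stopper to +79.5, hose stub to +93.5. Centre of mass near x = -30 mm. It can roll.
- trap_stopper (a point): Centre of the trap bottle's black stopper (34 mm in diameter, 28 mm long), on the bottle's axis 65.5 mm from its centre; same axes as trap_mid. A hose stub 12 mm in diameter stands 14 mm out of it.
- trap_foot (a point): Centre of the trap bottle's flat foot (62 mm in diameter), on its axis 93.5 mm from its centre; same axes as trap_mid
- tray: White plastic drying tray, fixed, 240 mm square outside, walls 4 mm thick and 55 mm high, floor 4 mm thick. Origin under its centre, x and y along its sides. The trap bottle lies on its floor along the diagonal, stopper in the +x +y corner; a beaker stands near the -x +y corner and a small jar near the +x -y corner.
- mat: Flat black rubber mat, fixed, 210 mm (its x) by 170 mm (its y), 3 mm thick, kept free between tray and guard, a place to put glassware down; origin under its centre.
- guard: Guard cage of the trap bottle, fixed: aluminium posts, clear panels on three sides, 150 by 150 mm, 131 mm high; its -x side is the doorway. Origin under its centre, x pointing from the doorway into the cage, z up. Base plate 8 mm thick; the doorway is 126 mm wide (y from -63 to +63), posts' front faces at x = -75 mm.
- slot (a point): Point in the guard's grey top plate above the bay's centre (guard x = 0, y = 0, z = 131 mm, the plate's upper face; plate 5 mm thick). The neck slot is 46 mm wide (y from -23 to +23), open at the doorway (x = -75) and ends at x = +23 mm. The bottle has to come in level through the doorway, neck in the slot, stopper above the plate. Same axes as the guard.
- bay (a point): Centre of the guard's base plate, on its top surface (guard x = 0, y = 0, z = 8 mm), where the bottle stands; same axes as the guard
- strike (a point): Rounded edge of the steel strike, a lip that stands out in front of the guard's +y front post: in the guard's axes it fills x from -98.5 to -75, y from 54 to 75, z from 78 to 106 mm. Same axes as the guard.
- door (a joint): Angle of the guard's door in rad: 0 shut, grows as it opens, up to 1.9. It stays where it is left (friction 0.03 N m). Shut it lies along guard +y from the hinge, at 1.57 it points along guard -x. The last 0.1 rad takes 8 to 10 N at the free edge (more nearer the hinge) to ride the tongue over the strike; snapped in, it has 0.012 rad of play.
- door_hinge (a point): Point on the door's vertical hinge line, at guard x = -85, y = -72 mm, 68 mm above the bench; turns with the door, y axis towards its free edge. The door (aluminium frame, clear panel) reaches 122 mm from here, is up to 18 mm thick and spans 14 to 122 mm above the bench.
- door_edge (a point): Point on the outside face of the door's free upright, 68 mm above the bench, 112 mm from the hinge line; its x axis points from the outer face into the door (the way to push), its y axis from hinge to free edge
- tongue (a joint): How far the sprung tongue is pressed back into the door's free edge, in m: 0 fully out (it sticks out 10 mm, 92 mm above the bench), 0.0095 fully in; sloped on the cage side, flat on the outside. Its spring pushes it out with 2 to 4 N.
- tray_beaker: Glass beaker standing in the tray, 62 mm in diameter, 85 mm high; origin under its centre. Leave alone.
- tray_jar: Small amber jar with black cap standing in the tray, 52 mm in diameter, 80 mm high; origin under its centre. Leave alone.
- tall_beaker: Tall glass beaker on the bench beyond the mat, 60 mm in diameter, 110 mm high; origin under its centre. Leave alone.
- amber_big: Amber reagent bottle, 76 mm in diameter, 160 mm high, at the back; origin under its centre. Leave alone.
- amber_small: Amber reagent bottle, 60 mm in diameter, 110 mm high, at the back; origin under its centre. Leave alone.
- cylinder: Measuring cylinder on a 52 mm foot, 167 mm high, at the back; origin under its centre. Leave alone.
There are look-alikes about, which are no part of the job. What is shaped like the part that bears trap_mid but pink or purple is not meant.

How it is judged:
On the way, in this order (a step that is already met when the one before it is completed fails the run):
1. the trap bottle has been brought upright (angle between trap_mid's own x axis and vertical below 0.2 rad), for 0.1 s.
2. it stands upright on the guard's base plate, neck in the slot (horizontal distance between trap_foot and bay below 0.05 m and z of trap_foot in the frame of guard below 0.013 m and angle between trap_mid's own x axis and vertical below 0.08 rad), for 0.2 s.
At the end, for the whole second after the job is handed in: The bottle stands upright (within 0.08 rad) and at rest on the guard's base plate, its foot within 50 mm of the bay's centre; the door is shut (joint below 0.03 rad) and its tongue has snapped out again behind the strike (pressed in less than 2 mm) (all of step 2 and value of joint door below 0.03 rad and value of joint tongue below 0.002 m and linear speed of trap below 0.03 m/s); the robot touches nothing.
It fails at once if another piece of glassware is shifted by more than 30 mm or tipped (distance of any of tray_beaker, tray_jar, tall_beaker, amber_big, amber_small, cylinder from where it was at the start of the episode above 0.03 m or angle between any of tray_beaker, tray_jar, tall_beaker, amber_big, amber_small, cylinder's own z axis and vertical above 0.35 rad).
It also fails if it takes over 72 s, if anything falls off the work surface, if the arm or the gripper's body presses on something with over 40 N, if the wrist force passes 120 N, or if a joint passes its speed limit or range.

ROBOT

A 6-joint arm with a two-finger parallel gripper is mounted at the origin on the work surface. World frame = base frame: x ahead of the robot, y to its left, z up, the work surface at z = 0. Lengths are in m, angles in rad, forces in N, time in s.
With the tool pointing down it reaches from about 0.225 to 0.875 m from the base axis. Payload 3.4 kg.
Tool frame: the origin (TCP) lies at the centre of the arm's flange, where the gripper is bolted on; the fingertips stand 173 mm ahead of it and the grasp point (between the pads) lies 155 mm ahead of it; z points along the fingers, y is the direction in which the jaws open and shut (so a half turn about z gives the same grasp; the last joint's range is limited). The gripper opens to 85 mm and grips with 20 to 120 N. Pads are 22 mm wide; open, the fingers measure 114 mm over their backs; the gripper's body (76 mm by 85 mm) begins 54 mm behind the grasp point. The pads swing forward as they close: fully open they stand 13 mm farther back than shut.
Start: joints at [1, 0.276, 1.505, -0, 1.361, -0.121], TCP at [0.25, 0.518, 0.405] pointing down, gripper open.
Joint ranges: [-2.89, 2.89], [-0.75, 2.08], [0.22, 2.7], [-1.18, 4.32], [0.11, 2.71], [-2.7, 2.7]. Speed limits (rad/s): [2.57, 2.57, 3.14, 3.14, 3.14, 3.14].

INTERFACE

Orientations are given as a unit quaternion [x, y, z, w].
In Python, from rig import robot gives the robot as it stands.
- The arm moves only by the tool play_rows, never from a script. Its argument "steps" is a list of rows, each an object of numbers: "gripper": the finger opening in mm, from 0 to 85.4; "tx", "ty", "tz": the shift along the world's x, y, z in units of 40 mm (1.0 is 40 mm); "wx", "wy", "wz": the turn, a rotation vector about the world's x, y, z in units of 8 degrees (1.0 is 8 degrees). A call has 1 to 20 rows; each row is the pose to reach, as a shift and turn from the pose measured when the call began; what a row does not reach only later rows make up. A row lasts 1/8 s, in which the tool goes at most 62.5 mm and 10.7 degrees, less where a joint would pass 70% of its speed; a pose out of reach is approached as far as the arm can. A call with a gripper value outside its range is refused whole. The fingers move at their own pace and stop on an object; "grip_force" is the grip in N (left out, the last holds). Time passes only in rows, so rows that repeat a pose let the fingers close. It gives the time, the measured TCP pose, the force and the opening at its end, in the units of the state.
- robot.state(): the state, without advancing time (a new reading comes with each control period).
- robot.read_camera(name): name is "scene" or "side" or "wrist"; returns the picture (420x560x3 uint8, red, green, blue); there is no depth.
- robot.camera_params(name): a dict with "fx", "fy", "cx", "cy" (pixels), "R" (3x3) and "t" (3): a world point X has camera coordinates R X + t. Camera axes: x right, y down, z forward; pixel columns grow to the right and rows downward; lengths in m; the calibration is good to about 2 mm. The wrist camera is an equidistant fisheye: a pixel r from the principal point sees the ray r / f radians off the axis. A picture is of the moment at which its call begins: read the wrist's pose just before it. camera_params takes no time and is no camera call; for the wrist camera it gives the pose at the moment of the call.
- robot.close_job(): hands the job in, once; it reports no verdict.
Trained networks look in the newest picture that a camera, given by its name, has taken for a name from the list of things; names that differ only in an ending like _2 or _b are one class to them, and where a whole thing is asked for, a point or a joint stands for the part that bears it (a point fixed in the world has none). Each returns a list of dicts, best first, with "p" (0 to 1); they miss things now and then, are a little off and sometimes report something else, mostly with a low value. They report only what shows in the picture. A call takes as long as a camera call. They do not tell look-alikes from the thing itself.
- robot.find_in(camera, label): "xyz" ([x, y, z] in m, in the coordinates of the camera as it stood for that picture, good to about 4 mm: the middle of the surface that is visible of it).
The state is a dict: "t": time; "joint_positions": joint angles; "qvel": joint speeds; "joint_efforts": joint torques, N m; "position": TCP position; "ee_rot": TCP orientation; "contact_force": force on the tool from outside, world axes, zero at the start; "torque": the same for the moment, N m; "gripper_width": finger opening in m.
Only numpy, scipy, OpenCV 4.12 (cv2) and the standard library are available. Lean on these libraries where they do the work, as an engineer would, in place of code of your own. Each camera call takes 0.05 s, during which the arm holds its last target. There are 200 camera calls.

## Working session

There is one attempt and no reset: what is moved stays moved. The work goes in short steps, Python scripts to look and compute and a tool call to move; the robot and the scene stay as the last step left them, time stands still between calls to the robot, and variables do not carry over. Pictures are saved under pics/ and viewed, about 8 in all and at most 12, crops included, and the job is handed in when it is done.

Besides the shell and the picture viewer there is one more tool, called by a JSON object that holds its "api" and its "payload", one argument or row to a line. play_rows: Moves the arm, as the interface text tells. Its arguments: {"type":"object","properties":{"steps":{"type":"array"},"grip_force":{"type":"number"}},"required":["steps"]}

```bash
mkdir -p pics; cat > h.py <<'E'
import numpy as np, cv2
from rig import robot
def pic(c,fn):
    im=robot.read_camera(c); cv2.imwrite('pics/'+fn,np.asarray(im)[:,:,::-1]); return im
def w(c,lab,P=None):
    P=P or robot.camera_params(c); R=np.array(P['R']);t=np.array(P['t'])
    return [(round(d['p'],2),np.round(R.T@(np.array(d['xyz'])-t),3).tolist()) for d in robot.find_in(c,lab)]
E
python3 - <<'E'
from h import *
a=pic('scene','s1.png');b=pic('side','d1.png')
cv2.imwrite('pics/both.png',cv2.resize(np.vstack([a,b])[:,:,::-1],None,fx=.7,fy=.7))
for l in ['trap_mid','trap_stopper','trap_foot','tray','mat','guard','slot','strike','door_hinge','door_edge','tall_beaker','tray_beaker','tray_jar']:
    for c in ['scene','side']: print(l,c,w(c,l)[:3])
for c in ['scene','side']: 
    P=robot.camera_params(c); print(c,P['fx'],P['cx'],P['cy'],np.round(-np.array(P['R']).T@P['t'],3),np.round(P['R'],3).tolist())
E
```

```text
trap_mid scene [(0.73, [0.423, -0.622, 0.042]), (0.58, [0.567, -0.318, 0.049]), (0.55, [0.238, -0.357, 0.045])]
trap_mid side [(0.93, [0.218, -0.374, 0.048]), (0.75, [0.566, 0.268, 0.086]), (0.61, [0.397, -0.653, 0.051])]
trap_stopper scene [(0.77, [0.429, -0.628, 0.048]), (0.68, [0.238, -0.358, 0.045]), (0.61, [0.567, -0.321, 0.049])]
trap_stopper side [(0.81, [0.4, -0.653, 0.053]), (0.76, [0.541, -0.345, 0.049]), (0.68, [0.213, -0.379, 0.046])]
trap_foot scene [(0.72, [0.424, -0.624, 0.049]), (0.69, [0.235, -0.354, 0.045]), (0.57, [0.572, -0.319, 0.053])]
trap_foot side [(0.97, [0.401, -0.654, 0.052]), (0.93, [0.544, -0.345, 0.05]), (0.56, [0.208, -0.377, 0.045])]
tray scene [(0.86, [0.547, -0.266, 0.014]), (0.17, [0.567, -0.317, 0.049])]
tray side [(0.75, [0.535, -0.296, 0.013])]
mat scene [(0.96, [0.5, -0.016, 0.005])]
mat side [(0.63, [0.483, -0.019, 0.0])]
guard scene [(0.95, [0.664, 0.303, 0.133])]
guard side [(0.64, [0.565, 0.265, 0.09]), (0.6, [0.653, -0.307, 0.056])]
slot scene [(0.92, [0.662, 0.298, 0.125]), (0.46, [0.784, -0.194, 0.102])]
slot side [(0.71, [0.566, 0.27, 0
[... 414 characters left out ...]
(0.95, [0.454, 0.276, 0.073])]
tall_beaker scene [(0.93, [0.713, 0.009, 0.071])]
tall_beaker side [(0.68, [0.684, -0.01, 0.069])]
tray_beaker scene [(0.78, [0.654, -0.297, 0.063])]
tray_beaker side [(0.89, [0.649, -0.309, 0.056])]
tray_jar scene [(0.8, [0.463, -0.274, 0.055]), (0.49, [0.567, -0.321, 0.051]), (0.31, [0.787, 0.114, 0.094])]
tray_jar side [(0.66, [0.44, -0.3, 0.053])]
scene 398.85235115790493 279.80603780776676 216.03273849547674 [1.208 0.059 0.925] [[-0.203, 0.979, -0.02], [0.747, 0.141, -0.65], [-0.634, -0.147, -0.759]]
side 428.82952534871924 284.47531139716693 208.1020610260936 [ 0.014 -1.097  1.026] [[0.883, -0.47, -0.009], [-0.305, -0.559, -0.771], [0.357, 0.683, -0.637]]
```

View pics/s1.png

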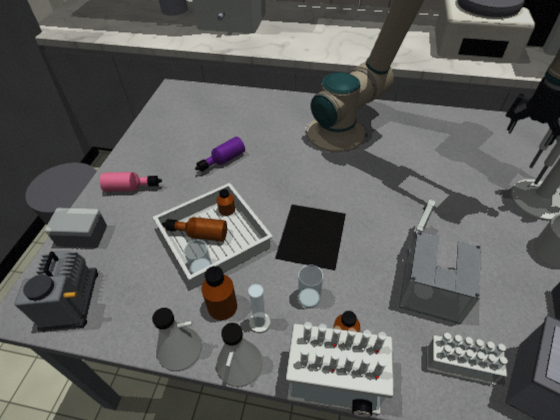

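View pics/d1.png

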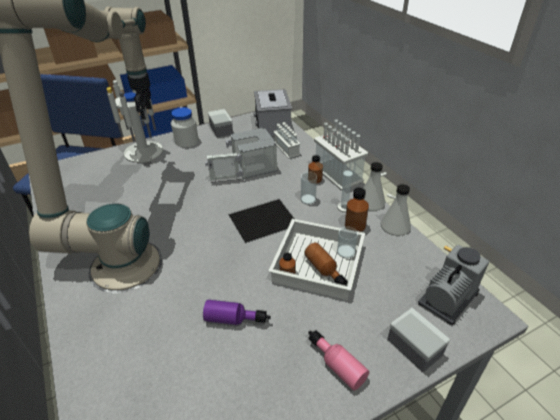

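```bash
python3 - <<'E'
import cv2,numpy as np
a=cv2.imread('pics/s1.png');C=np.zeros((560,800,3),np.uint8)
t=cv2.resize(a[180:285,145:278],None,fx=3,fy=3,interpolation=2);g=cv2.resize(a[195:325,395:495],None,fx=4,fy=4,interpolation=2)
C[:t.shape[0],:t.shape[1]]=t;C[:520,400:]=g
b=cv2.imread('pics/d1.png');d=cv2.resize(b[120:190,198:288],None,fx=3.3,fy=3.3,interpolation=2)
C[320:320+d.shape[0],:d.shape[1]]=d
cv2.imwrite('pics/c1.png',C)
E
```

```text
(no output)
```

View pics/c1.png

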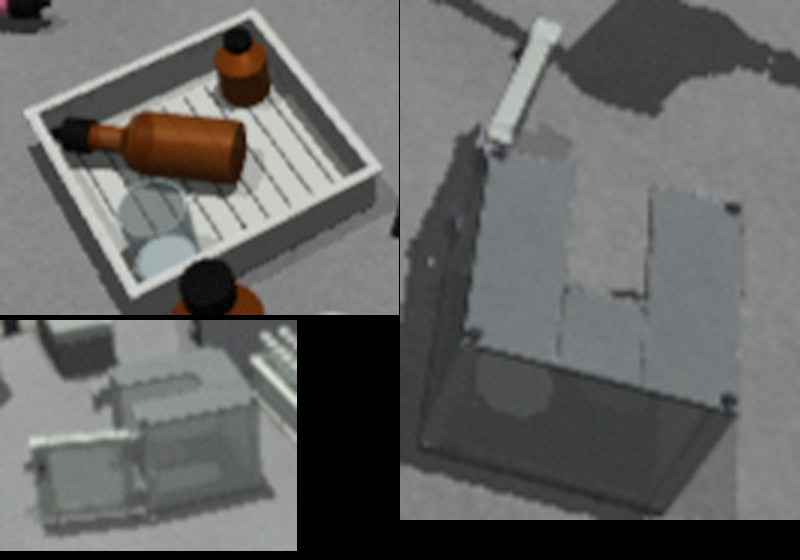

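```bash
cat >> h.py <<'E'
def ray(c,u,v,z,P=None):
    P=P or robot.camera_params(c);R=np.array(P['R']);t=np.array(P['t']);o=-R.T@t
    d=R.T@np.array([(u-P['cx'])/P['fx'],(v-P['cy'])/P['fy'],1]);return (o+d*(z-o[2])/d[2])
def fit(loc,wd):  # yaw,x,y
    a=np.array(loc)[:,:2];b=np.array(wd)[:,:2];A=(a-a.mean(0))@[1,1j];B=(b-b.mean(0))@[1,1j]
    y=np.angle((A.conj()*B).sum());R=np.array([[np.cos(y),-np.sin(y)],[np.sin(y),np.cos(y)]])
    t=b.mean(0)-R@a.mean(0);return y,t,np.round(np.linalg.norm(a@R.T+t-b,axis=1),4)
E
python3 - <<'E'
from h import *
tr=[ray('scene',145+u/3,180+v/3,.055) for u,v in [(27,113),(255,10),(381,170),(133,298)]]
print('traycorners',np.round(tr,3).tolist())
# left corner = +x+y (stopper). beaker near -x+y corner = bottom ; jar +x-y = top
print('tray',fit([(.12,.12),(.12,-.12),(-.12,-.12),(-.12,.12)],tr))
g=lambda u,v,z:ray('scene',395+(u-400)/4,195+v/4,z)
gp=[g(u,v,.131) for u,v in [(487,150),(742,208),(733,408),(467,343),(575,165),(652,187),(565,292),(643,300)]]
print(np.round(gp,3).tolist())
print('guard?',fit([(-.075,-.075),(-.075,.075),(.075,.075),(.075,-.075),(-.075,-.023),(-.075,.023),(.023,-.023),(.023,.023)],gp))
print('door',np.round([g(497,135,.122),g(545,22,.122)],3).tolist())
b=lambda u,v,z:np.round(ray('scene',145+u/3,180+v/3,z),3).tolist()
print('bottle stop',b(50,135,.04),'foot top mid',b(240,150,.05), b(245,118,.035),b(235,182,.035),b(126,150,.035),'bk',b(152,185,.085),'jar',b(237,42,.084))
E
```

```text
traycorners [[0.556, -0.466, 0.055], [0.38, -0.289, 0.055], [0.559, -0.116, 0.055], [0.732, -0.293, 0.055]]
tray (np.float64(-2.3672922582218656), array([ 0.55681977, -0.29081733]), array([0.0052, 0.0071, 0.0053, 0.0058]))
[[0.535, 0.254, 0.131], [0.552, 0.404, 0.131], [0.694, 0.383, 0.131], [0.68, 0.241, 0.131], [0.537, 0.307, 0.131], [0.545, 0.352, 0.131], [0.634, 0.297, 0.131], [0.631, 0.34, 0.131]]
guard? (np.float64(-0.11138003228364135), array([0.61396028, 0.3207854 ]), array([0.0038, 0.004 , 0.0043, 0.0027, 0.0007, 0.0035, 0.0013, 0.0083]))
door [[0.514, 0.262, 0.122], [0.407, 0.296, 0.122]]
bottle stop [0.566, -0.441, 0.04] foot top mid [0.557, -0.252, 0.05] [0.507, -0.264, 0.035] [0.584, -0.251, 0.035] [0.567, -0.365, 0.035] bk [0.636, -0.305, 0.085] jar [0.453, -0.282, 0.084]
```

```bash
python3 - <<'E'
from h import *
from scipy.spatial.transform import Rotation as Ro
s=robot.state();print(s['t'],s['position'],s['ee_rot'],s['gripper_width']);print(Ro.from_quat(s['ee_rot']).as_matrix().round(3))
P=robot.camera_params('wrist');R=np.array(P['R']);o=-R.T@P['t'];M=Ro.from_quat(s['ee_rot']).as_matrix()
print('cam in tool',M.T@(o-s['position']),(R@M).round(2),P['fx'])
E
```

```text
1.4 [0.25001603 0.51784052 0.40471926] [2.23008618e-01 9.74816471e-01 5.51075257e-05 1.04043568e-05] 0.08554382586702182
[[-0.901  0.435  0.   ]
 [ 0.435  0.901  0.   ]
 [ 0.     0.    -1.   ]]
cam in tool [ 0.08284613 -0.00039294  0.03056707] [[-0.    1.   -0.  ]
 [-0.95 -0.   -0.32]
 [-0.32  0.    0.95]] 325.19226210127806
```

{"api": "play_rows", "payload": {
  "steps": [
    {"tx":4,"ty":-12,"tz":0,"wz":-4.5,"gripper":60},
    {"tx":4,"ty":-12,"tz":0,"wz":-4.5,"gripper":60},
    {"tx":4,"ty":-12,"tz":0,"wz":-4.5,"gripper":60},
    {"tx":4,"ty":-12,"tz":0,"wz":-4.5,"gripper":60},
    {"tx":4,"ty":-12,"tz":0,"wz":-4.5,"gripper":60},
    {"tx":4,"ty":-12,"tz":0,"wz":-4.5,"gripper":60},
    {"tx":4,"ty":-12,"tz":0,"wz":-4.5,"gripper":60},
    {"tx":7.6,"ty":-22.7,"tz":-2.0,"wz":-8.03,"gripper":60},
    {"tx":7.6,"ty":-22.7,"tz":-2.0,"wz":-8.03,"gripper":60},
    {"tx":7.6,"ty":-22.7,"tz":-2.0,"wz":-8.03,"gripper":60},
    {"tx":7.6,"ty":-22.7,"tz":-2.0,"wz":-8.03,"gripper":60},
    {"tx":7.6,"ty":-22.7,"tz":-2.0,"wz":-8.03,"gripper":60},
    {"tx":7.6,"ty":-22.7,"tz":-2.0,"wz":-8.03,"gripper":60},
    {"tx":7.6,"ty":-22.7,"tz":-2.0,"wz":-8.03,"gripper":60},
    {"tx":7.6,"ty":-22.7,"tz":-2.0,"wz":-8.03,"gripper":60},
    {"tx":7.6,"ty":-22.7,"tz":-2.0,"wz":-8.03,"gripper":60},
    {"tx":7.6,"ty":-22.7,"tz":-2.0,"wz":-8.03,"gripper":60}
  ]
}}

```text
validation failed for argument at $.st...
```

```bash
python3 - <<'E'
from h import *
P=robot.camera_params('wrist');pic('wrist','w1.png')
for l in ['trap_mid','trap_stopper','trap_foot']: print(l,w('wrist',l,P)[:3])
s=robot.state();print(s['t'],s['joint_positions'],s['position'],s['ee_rot'])
E
```

```text
trap_mid []
trap_stopper [(0.24, [0.411, 0.302, 0.029])]
trap_foot []
1.6 [ 1.00003607e+00  2.75928035e-01  1.50491433e+00  2.04622851e-06
  1.36068264e+00 -1.20993154e-01] [0.24999799 0.51783422 0.40470629] [2.22993058e-01 9.74820032e-01 3.21578427e-05 1.05248811e-05]
```

View pics/w1.png

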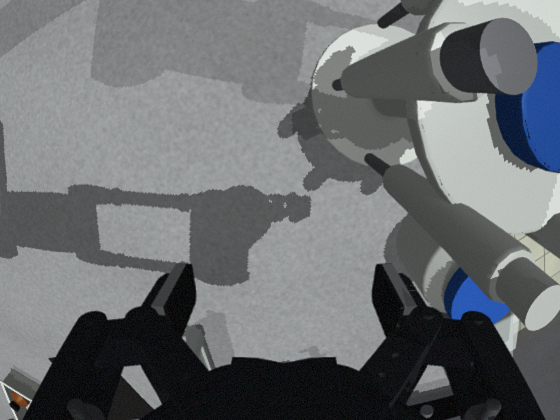

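{"api": "play_rows", "payload": {
  "steps": [
    {"gripper":60,"tx":4,"ty":-12,"tz":0,"wx":0,"wy":0,"wz":-4.5},
    {"gripper":60,"tx":4,"ty":-12,"tz":0,"wx":0,"wy":0,"wz":-4.5},
    {"gripper":60,"tx":4,"ty":-12,"tz":0,"wx":0,"wy":0,"wz":-4.5},
    {"gripper":60,"tx":4,"ty":-12,"tz":0,"wx":0,"wy":0,"wz":-4.5},
    {"gripper":60,"tx":4,"ty":-12,"tz":0,"wx":0,"wy":0,"wz":-4.5},
    {"gripper":60,"tx":4,"ty":-12,"tz":0,"wx":0,"wy":0,"wz":-4.5},
    {"gripper":60,"tx":4,"ty":-12,"tz":0,"wx":0,"wy":0,"wz":-4.5},
    {"gripper":60,"tx":7.6,"ty":-22.7,"tz":-2,"wx":0,"wy":0,"wz":-8.03},
    {"gripper":60,"tx":7.6,"ty":-22.7,"tz":-2,"wx":0,"wy":0,"wz":-8.03},
    {"gripper":60,"tx":7.6,"ty":-22.7,"tz":-2,"wx":0,"wy":0,"wz":-8.03},
    {"gripper":60,"tx":7.6,"ty":-22.7,"tz":-2,"wx":0,"wy":0,"wz":-8.03},
    {"gripper":60,"tx":7.6,"ty":-22.7,"tz":-2,"wx":0,"wy":0,"wz":-8.03},
    {"gripper":60,"tx":7.6,"ty":-22.7,"tz":-2,"wx":0,"wy":0,"wz":-8.03},
    {"gripper":60,"tx":7.6,"ty":-22.7,"tz":-2,"wx":0,"wy":0,"wz":-8.03},
    {"gripper":60,"tx":7.6,"ty":-22.7,"tz":-2,"wx":0,"wy":0,"wz":-8.03},
    {"gripper":60,"tx":7.6,"ty":-22.7,"tz":-2,"wx":0,"wy":0,"wz":-8.03},
    {"gripper":60,"tx":7.6,"ty":-22.7,"tz":-2,"wx":0,"wy":0,"wz":-8.03}
  ],
  "grip_force": 60
}}

```text
t: 3.72
position: [0.5542, -0.3922, 0.3234]
ee_rot: [0.708, 0.706, -0.0, -0.0]
contact_force: [-0.0, 0.9, -0.2]
gripper_width: 0.06
```

```bash
python3 - <<'E'
from h import *
P=robot.camera_params('wrist');pic('wrist','w2.png')
for l in ['trap_mid','trap_stopper','trap_foot']: print(l,w('wrist',l,P)[:3])
s=robot.state();print(s['t'],s['joint_positions'],s['position'],s['ee_rot'])
E
```

```text
trap_mid [(0.94, [0.55, -0.322, 0.059]), (0.82, [0.415, -0.608, 0.049]), (0.64, [0.271, -0.392, 0.036])]
trap_stopper [(0.9, [0.551, -0.323, 0.059]), (0.84, [0.415, -0.604, 0.055]), (0.75, [0.272, -0.39, 0.041])]
trap_foot [(0.96, [0.552, -0.323, 0.063]), (0.89, [0.274, -0.392, 0.039]), (0.84, [0.414, -0.607, 0.057])]
3.925 [-7.15029686e-01  4.74968624e-01  1.39164644e+00  4.11807782e-04
  1.27544431e+00 -7.15886424e-01] [ 0.55377603 -0.38883927  0.32515986] [ 7.06846209e-01  7.07367191e-01  1.80184825e-04 -2.46553145e-04]
```

View pics/w2.png

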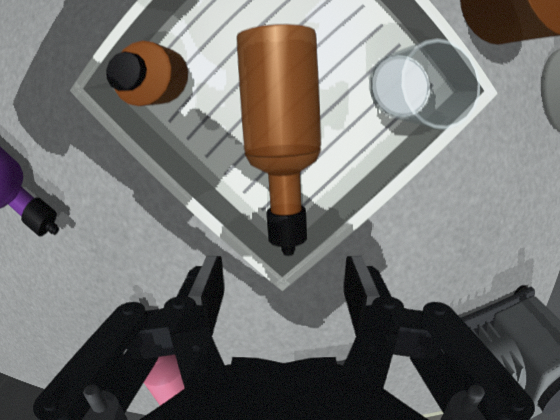

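```bash
cat >> h.py <<'E'
def fray(u,v,z,P=None):
    P=P or robot.camera_params('wrist');R=np.array(P['R']);o=-R.T@P['t']
    x,y=(u-P['cx'])/P['fx'],(v-P['cy'])/P['fy'];r=np.hypot(x,y)
    d=R.T@np.array([x/r*np.sin(r),y/r*np.sin(r),np.cos(r)]);return o+d*(z-o[2])/d[2]
E
python3 - <<'E'
from h import *
for n,u,v,z in [('neck',285,192,.04),('neckL',271,192,.035),('neckR',300,192,.035),('stop',286,227,.04),('stub',288,252,.035),('foot',276,30,.04),('bodyL',243,100,.035),('bodyR',321,110,.035),('corner',281,283,.055),('neckbase',285,174,.04),('stopback',285,208,.04)]: print(n,np.round(fray(u,v,z),4)[:2])
E
```

```text
neck [ 0.5536 -0.3819]
neckL [ 0.542  -0.3834]
neckR [ 0.5661 -0.3834]
stop [ 0.5545 -0.4128]
stub [ 0.5564 -0.4391]
foot [ 0.5466 -0.2522]
bodyL [ 0.5204 -0.3074]
bodyR [ 0.582  -0.3155]
corner [ 0.5503 -0.4593]
neckbase [ 0.5536 -0.3668]
stopback [ 0.5536 -0.3957]
```

{"api": "play_rows", "payload": {
  "steps": [
    {"gripper":60,"tx":0,"ty":0.15,"tz":-1,"wx":0,"wy":0,"wz":0.37},
    {"gripper":60,"tx":0,"ty":0.15,"tz":-2,"wx":0,"wy":0,"wz":0.37},
    {"gripper":60,"tx":0,"ty":0.15,"tz":-2.8,"wx":0,"wy":0,"wz":0.37},
    {"gripper":60,"tx":0,"ty":0.15,"tz":-3.38,"wx":0,"wy":0,"wz":0.37},
    {"gripper":60,"tx":0,"ty":0.15,"tz":-3.38,"wx":0,"wy":0,"wz":0.37},
    {"gripper":60,"tx":0,"ty":0.15,"tz":-3.38,"wx":0,"wy":0,"wz":0.37},
    {"gripper":10,"tx":0,"ty":0.15,"tz":-3.38,"wx":0,"wy":0,"wz":0.37},
    {"gripper":10,"tx":0,"ty":0.15,"tz":-3.38,"wx":0,"wy":0,"wz":0.37},
    {"gripper":10,"tx":0,"ty":0.15,"tz":-3.38,"wx":0,"wy":0,"wz":0.37},
    {"gripper":10,"tx":0,"ty":0.15,"tz":-3.38,"wx":0,"wy":0,"wz":0.37},
    {"gripper":10,"tx":0,"ty":0.15,"tz":-3.38,"wx":0,"wy":0,"wz":0.37},
    {"gripper":10,"tx":0,"ty":0.15,"tz":-3.38,"wx":0,"wy":0,"wz":0.37}
  ],
  "grip_force": 90
}}

```text
t: 5.42
position: [0.5542, -0.3833, 0.1912]
ee_rot: [0.688, 0.725, 0.0, 0.001]
contact_force: [0.3, -1.0, 5.9]
gripper_width: 0.0236
```

{"api": "play_rows", "payload": {
  "steps": [
    {"gripper":10,"tx":0,"ty":0.2,"tz":0.1,"wx":0,"wy":0,"wz":0},
    {"gripper":10,"tx":0,"ty":0.3,"tz":0.5,"wx":0,"wy":0,"wz":0},
    {"gripper":10,"tx":0,"ty":0.3,"tz":1,"wx":0,"wy":0,"wz":0},
    {"gripper":10,"tx":0,"ty":0.3,"tz":1.6,"wx":0,"wy":0,"wz":0},
    {"gripper":10,"tx":0,"ty":0.3,"tz":2.4,"wx":0,"wy":0,"wz":0},
    {"gripper":10,"tx":0,"ty":0.3,"tz":3.2,"wx":0,"wy":0,"wz":0},
    {"gripper":10,"tx":0,"ty":0.3,"tz":4,"wx":0,"wy":0,"wz":0},
    {"gripper":10,"tx":0,"ty":0.3,"tz":4,"wx":0,"wy":0,"wz":0},
    {"gripper":10,"tx":0,"ty":0.3,"tz":4,"wx":0,"wy":0,"wz":0}
  ]
}}

```text
t: 6.55
position: [0.5537, -0.3706, 0.3499]
ee_rot: [0.688, 0.725, 0.0, -0.0]
contact_force: [-0.7, -0.1, -2.8]
gripper_width: 0.0237
```

```bash
python3 - <<'E'
from h import *
a=pic('side','d2.png');b=pic('wrist','w3.png')
C=np.hstack([cv2.resize(a[120:330,190:470],(400,300)),cv2.resize(b,(400,300))])
cv2.imwrite('pics/c2.png',C[:,:,::-1])
s=robot.state();print(s['t'],s['joint_positions'].round(3),s['position'],s['contact_force'],s['torque'],s['gripper_width'])
E
```

```text
6.65 [-0.695  0.445  1.382  0.     1.317 -0.747] [ 0.55367537 -0.3707836   0.34903442] [-0.07866509 -0.71680258 -2.30662366] [-0.15673823  0.01189515 -0.01222648] 0.023447092878716366
```

View pics/c2.png

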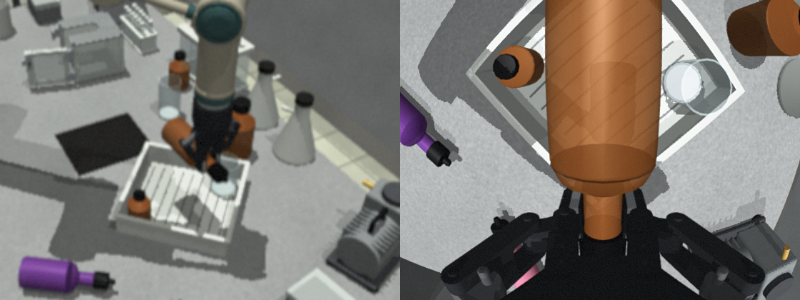

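{"api": "play_rows", "payload": {
  "steps": [
    {"gripper":10,"tx":0,"ty":1,"tz":0.5,"wx":-1,"wy":0,"wz":0},
    {"gripper":10,"tx":0,"ty":2,"tz":1,"wx":-2,"wy":0,"wz":0},
    {"gripper":10,"tx":0,"ty":3,"tz":1,"wx":-2.5,"wy":0,"wz":0},
    {"gripper":10,"tx":0,"ty":3,"tz":1,"wx":-2.5,"wy":0,"wz":0},
    {"gripper":10,"tx":0,"ty":3,"tz":1,"wx":-2.5,"wy":0,"wz":0}
  ]
}}

```text
t: 7.28
position: [0.5537, -0.2506, 0.3879]
ee_rot: [0.678, 0.715, -0.126, 0.117]
contact_force: [0.3, -0.8, -2.6]
gripper_width: 0.0235
```

```bash
cat > ik.py <<'E'
import numpy as np
from scipy.spatial.transform import Rotation as Ro
from scipy.optimize import least_squares
def fk(q,k,s4=1):
    a,h,l1,l2,d=k
    y=lambda t:Ro.from_euler('y',t); z=lambda t:Ro.from_euler('z',t)
    R=z(q[0])*y(q[1]); p=np.array([0,0,h])+z(q[0]).apply([a,0,0])+R.apply([0,0,l1])
    R=R*y(q[2]); p=p+R.apply([0,0,l2]); R=R*z(s4*q[3])*y(q[4]); p=p+R.apply([0,0,d]); R=R*z(q[5])
    return p,R
E
python3 - <<'E'
from h import *; from ik import *
s=robot.state();q=s['joint_positions'];print(s['t'],q.round(4),s['position'],s['ee_rot'])
D=[([1,.27593,1.50491,0,1.36068,-.121],[.25,.51783,.40471]),([-.71503,.47497,1.39165,.0004,1.27544,-.71589],[.55378,-.38884,.32516]),(q,s['position'])]
for s4 in (1,-1):
    r=least_squares(lambda k:np.concatenate([fk(a,k,s4)[0]-b for a,b in D]),[0,.16,.6,.42,.25])
    print(s4,r.x.round(4),np.abs(r.fun).max(),(fk(q,r.x,s4)[1].as_matrix()).round(3).tolist(),Ro.from_quat(s['ee_rot']).as_matrix().round(3).tolist())
E
```

```text
7.275 [-0.4424  0.3069  1.5311 -0.3404  1.1747 -0.3834] [ 0.55366374 -0.25063     0.387879  ] [ 0.6778361   0.71474893 -0.12605055  0.1174029 ]
1 [ 0.0416 -0.0631  0.5678  0.3938 -0.0052] 0.06414421061013736 [[-0.999, -0.054, -0.003], [-0.049, 0.939, -0.339], [0.021, -0.339, -0.941]] [[-0.054, 0.999, -0.003], [0.939, 0.049, -0.339], [-0.339, -0.021, -0.941]]
-1 [ 0.0253 -0.0145  0.5801  0.4034  0.0536] 0.06222775077058473 [[-0.956, 0.136, 0.261], [0.195, 0.956, 0.217], [-0.22, 0.259, -0.941]] [[-0.054, 0.999, -0.003], [0.939, 0.049, -0.339], [-0.339, -0.021, -0.941]]
```

```bash
cat > ik.py <<'E'
import numpy as np
from scipy.spatial.transform import Rotation as Ro
from scipy.optimize import least_squares
def fk(q,k):
    h,l1,l2,d,b,c,e,f=k
    y=lambda t:Ro.from_euler('y',t); z=lambda t:Ro.from_euler('z',t)
    R=z(q[0])*y(q[1]); p=np.array([0,0,h])+z(q[0]).apply([0,b,0])+R.apply([0,0,l1])
    R=R*y(q[2]); p=p+R.apply([0,0,l2]); R=R*z(q[3]); p=p+R.apply([f,c,0]); R=R*y(q[4]); p=p+R.apply([e,0,d]); R=R*z(q[5]+np.pi/2)
    return p,R
LO=np.array([-2.89,-.75,.22,-1.18,.11,-2.7]);HI=np.array([2.89,2.08,2.7,4.32,2.71,2.7])
E
python3 - <<'E'
from h import *; from ik import *
s=robot.state();q=s['joint_positions']
D=[([1,.27593,1.50491,0,1.36068,-.121],[.25,.51783,.40471]),([-.71503,.47497,1.39165,.0004,1.27544,-.71589],[.55378,-.38884,.32516]),([-.695,.445,1.382,0,1.317,-.747],[.55368,-.37078,.34903]),(q,s['position'])]
for m in [[1]*5+[0,0,0],[1]*4+[0,1,0,0],[1]*6+[0,0],[1]*5+[0,1,0],[1]*4+[0,1,1,0],[1]*4+[0,1,0,1]]:
    m=np.array(m);x0=np.array([.16,.55,.42,.15,.07,0,0,0.])*m
    f=lambda k:np.concatenate([fk(a,k*m)[0]-b for a,b in D]+[(k-x0)*1e-4])
    r=least_squares(f,x0); print(m,(r.x*m).round(4),np.abs(r.fun[:12]).max().round(5))
print(fk(q,r.x)[1].as_matrix().round(3).tolist())
E
```

```text
[1 1 1 1 1 0 0 0] [0.0895 0.613  0.4116 0.189  0.0693 0.     0.     0.    ] 0.00158
[1 1 1 1 0 1 0 0] [0.0882 0.6239 0.4089 0.1931 0.     0.0692 0.     0.    ] 0.01676
[1 1 1 1 1 1 0 0] [ 8.950e-02  6.129e-01  4.116e-01  1.890e-01  6.950e-02 -2.000e-04
  0.000e+00  0.000e+00] 0.00159
[1 1 1 1 1 0 1 0] [0.0893 0.6132 0.414  0.1884 0.0694 0.     0.0023 0.    ] 0.00148
[1 1 1 1 0 1 1 0] [ 0.1008  0.6134  0.2818  0.2321  0.      0.0693 -0.1259  0.    ] 0.00685
[1 1 1 1 0 1 0 1] [ 0.085   0.6234  0.4013  0.217  -0.      0.0689  0.     -0.0266] 0.01672
[[-0.054, 0.999, -0.003], [0.939, 0.049, -0.339], [-0.339, -0.021, -0.941]]
```

```bash
cat >> ik.py <<'E'
K=[.0895,.613,.4116,.189,.0693,0,0,0]
def ik(p,R,q0,n=1,seed=0):
    rng=np.random.default_rng(seed);best=None
    for i in range(n):
        x0=np.clip(q0,LO+.01,HI-.01) if i==0 else rng.uniform(LO,HI)
        r=least_squares(lambda q:np.concatenate([fk(q,K)[0]-p,.3*(R.inv()*fk(q,K)[1]).as_rotvec()]),x0,bounds=(LO,HI))
        if r.cost<1e-6:
            c=np.abs(r.x-q0).max()
            if best is None or c<best[0]: best=(c,r.x)
    return best
def upright(phi):
    z=np.array([np.cos(phi),np.sin(phi),0]);x=np.array([0,0,-1.]);return Ro.from_matrix(np.c_[x,np.cross(z,x),z])
E
python3 - <<'E'
from ik import *
q0=np.array([-.4424,.3069,1.5311,-.3404,1.1747,-.3834])
for bx,by in [(.5,-.016),(.57,-.02),(.45,-.02)]:
  for ph in range(-180,180,20):
    f=np.radians(ph);R=upright(f);p=np.array([bx,by,.135])-.155*R.apply([0,0,1])
    b=ik(p,R,q0,8)
    if b: q=b[1];print(bx,ph,p.round(2),q.round(2),'margin',np.minimum(q-LO,HI-q).min().round(2))
E
```

```text
0.5 -180 [ 0.66 -0.02  0.14] [-0.1   1.04  1.24 -0.16  2.43  1.45] margin 0.28
0.5 -160 [0.65 0.04 0.14] [ 0.04  1.02  1.29 -0.44  2.35  1.25] margin 0.36
0.5 -140 [0.62 0.08 0.14] [ 0.17  0.97  1.42 -0.67  2.2   1.13] margin 0.51
0.5 -120 [0.58 0.12 0.14] [ 0.3   0.91  1.6  -0.85  2.02  1.11] margin 0.33
0.5 -100 [0.53 0.14 0.14] [ 0.42  0.83  1.83 -1.03  1.83  1.17] margin 0.15
0.5 40 [ 0.38 -0.12  0.14] [-1.    0.75  2.61  1.45  1.54  1.35] margin 0.09
0.5 60 [ 0.42 -0.15  0.14] [-0.92  0.73  2.31  1.18  1.61  1.66] margin 0.39
0.5 80 [ 0.47 -0.17  0.14] [-0.8   0.78  2.04  0.97  1.76  1.83] margin 0.66
0.5 100 [ 0.53 -0.17  0.14] [-0.67  0.85  1.79  0.79  1.94  1.92] margin 0.77
0.5 120 [ 0.58 -0.15  0.14] [-0.53  0.92  1.57  0.62  2.13  1.93] margin 0.58
0.5 140 [ 0.62 -0.12  0.14] [-0.39  0.98  1.39  0.42  2.3   1.86] margin 0.41
0.5 160 [ 0.65 -0.07  0.14] [-0.24  1.02  1.27  0.16  2.41  1.69] margin 0.3
0.57 -180 [ 0.72 -0.02  0.14] [-0.1   1.14  0.96 -0.19  2.6   1.41] margin 0.11
0.57 -160 [0.72 0.03 0.14] [ 0.03  1.12  1.03 -0.54  2.49  1.12] margin 0.22
0.57 -140 [0.69 0.
[... 1069 characters left out ...]
45 -120 [0.53 0.11 0.14] [ 0.32  0.86  1.74 -0.81  1.96  1.19] margin 0.37
0.45 -100 [0.48 0.13 0.14] [ 0.44  0.8   1.95 -0.99  1.79  1.25] margin 0.19
0.45 40 [ 0.33 -0.12  0.14] [-1.14  0.78  2.69  1.32  1.48  1.24] margin 0.01
0.45 60 [ 0.37 -0.15  0.14] [-1.02  0.73  2.39  1.08  1.58  1.59] margin 0.31
0.45 80 [ 0.42 -0.17  0.14] [-0.87  0.76  2.13  0.89  1.73  1.77] margin 0.57
0.45 100 [ 0.48 -0.17  0.14] [-0.72  0.82  1.89  0.72  1.9   1.85] margin 0.81
0.45 120 [ 0.53 -0.15  0.14] [-0.57  0.88  1.69  0.55  2.07  1.86] margin 0.64
0.45 140 [ 0.57 -0.12  0.14] [-0.42  0.93  1.53  0.35  2.22  1.79] margin 0.49
0.45 160 [ 0.6  -0.07  0.14] [-0.26  0.97  1.43  0.11  2.31  1.65] margin 0.4
```

```bash
cat > plan.py <<'E'
from ik import *
def rows(q0,q1,n,lift=0):
    p0,R0=fk(q0,K);out=[]
    for i in range(1,n+1):
        q=q0+(q1-q0)*i/n;p,R=fk(q,K);p=p+[0,0,lift*4*(i/n)*(1-i/n)]
        rv=np.degrees((R*R0.inv()).as_rotvec())/8
        out.append((np.r_[(p-p0)/.04,rv].round(2).tolist(),p.round(3).tolist(),'ax',(-R.as_matrix()[:,0]).round(2).tolist()))
    return out
E
python3 - <<'E'
from plan import *
q0=np.array([-.4424,.3069,1.5311,-.3404,1.1747,-.3834])
for bx,by,ph in [(.5,-.016,60),(.5,-.016,70),(.48,-.016,60)]:
    R=upright(np.radians(ph));zt=R.apply([0,0,1])
    for z in (.26,.135):
        b=ik(np.array([bx,by,z])-.155*zt,R,q0,10);print(bx,ph,z,b[1].round(3) if b else None)
    b=ik(np.array([bx,by,.26])-.155*zt,R,q0,10)
    if bx==.5 and ph==60:
        for r in rows(q0,b[1],20): print(*r)
        print(np.abs(b[1]-q0).round(2))
E
```

```text
0.5 60 0.26 [-0.917  0.473  2.244  1.209  1.729  1.966]
0.5 60 0.135 [-0.917  0.734  2.315  1.179  1.606  1.657]
[-0.34, 0.11, -0.6, 0.66, -0.02, -1.19] [0.542, -0.246, 0.363] ax [-0.11, -0.96, 0.25]
[-0.68, 0.26, -1.15, 1.28, 0.03, -2.41] [0.528, -0.24, 0.341] ax [-0.27, -0.95, 0.17]
[-1.01, 0.44, -1.64, 1.86, 0.14, -3.65] [0.515, -0.233, 0.322] ax [-0.42, -0.9, 0.1]
[-1.32, 0.64, -2.08, 2.4, 0.31, -4.91] [0.502, -0.225, 0.304] ax [-0.57, -0.82, 0.04]
[-1.62, 0.87, -2.46, 2.89, 0.56, -6.19] [0.49, -0.216, 0.289] ax [-0.7, -0.71, 0.01]
[-1.9, 1.1, -2.78, 3.34, 0.87, -7.47] [0.479, -0.207, 0.276] ax [-0.82, -0.58, -0.01]
[-2.15, 1.34, -3.05, 3.73, 1.25, -8.76] [0.469, -0.197, 0.265] ax [-0.9, -0.43, 0.0]
[-2.38, 1.59, -3.27, 4.08, 1.71, -10.03] [0.46, -0.187, 0.257] ax [-0.96, -0.28, 0.04]
[-2.58, 1.82, -3.44, 4.38, 2.25, -11.3] [0.452, -0.178, 0.25] ax [-0.99, -0.12, 0.1]
[-2.75, 2.04, -3.56, 4.62, 2.86, -12.55] [0.445, -0.169, 0.245] ax [-0.98, 0.02, 0.18]
[-2.89, 2.25, -3.64, 4.81, 3.57, -13.76] [0.44, -0.161, 0.242] ax [-0.95, 0.15, 0.27]
[-3.01, 2.42, -3.68, 4.94, 4.37, -14.94] [
[... 290 characters left out ...]
9, 0.71]
[-3.24, 2.8, -3.55, 4.78, 8.62, -18.95] [0.426, -0.139, 0.246] ax [-0.46, 0.37, 0.81]
[-3.26, 2.79, -3.47, -4.54, -9.95, 19.62] [0.425, -0.139, 0.249] ax [-0.33, 0.32, 0.89]
[-3.28, 2.74, -3.38, -3.83, -10.34, 18.27] [0.424, -0.141, 0.252] ax [-0.21, 0.24, 0.95]
[-3.3, 2.65, -3.28, -3.15, -10.72, 16.9] [0.423, -0.145, 0.256] ax [-0.1, 0.13, 0.99]
[-3.32, 2.51, -3.18, -2.5, -11.08, 15.53] [0.422, -0.15, 0.26] ax [-0.0, 0.0, 1.0]
[0.47 0.17 0.71 1.55 0.55 2.35]
0.5 70 0.26 [-0.862  0.525  2.111  1.113  1.811  2.02 ]
0.5 70 0.135 [-0.862  0.752  2.175  1.068  1.675  1.759]
0.48 60 0.26 [-0.953  0.461  2.277  1.172  1.735  1.941]
0.48 60 0.135 [-0.953  0.731  2.35   1.142  1.596  1.626]
```

{"api": "play_rows", "payload": {
  "steps": [
    {"gripper":10,"tx":-0.3,"ty":0.1,"tz":0.2,"wx":0.66,"wy":0,"wz":-1.19},
    {"gripper":10,"tx":-0.7,"ty":0.25,"tz":0.2,"wx":1.28,"wy":0,"wz":-2.41},
    {"gripper":10,"tx":-1,"ty":0.45,"tz":0.2,"wx":1.86,"wy":0.14,"wz":-3.65},
    {"gripper":10,"tx":-1.3,"ty":0.65,"tz":0.1,"wx":2.4,"wy":0.31,"wz":-4.91},
    {"gripper":10,"tx":-1.6,"ty":0.9,"tz":0,"wx":2.89,"wy":0.56,"wz":-6.19},
    {"gripper":10,"tx":-1.9,"ty":1.1,"tz":-0.1,"wx":3.34,"wy":0.87,"wz":-7.47},
    {"gripper":10,"tx":-2.15,"ty":1.35,"tz":-0.2,"wx":3.73,"wy":1.25,"wz":-8.76},
    {"gripper":10,"tx":-2.4,"ty":1.6,"tz":-0.3,"wx":4.08,"wy":1.71,"wz":-10.03},
    {"gripper":10,"tx":-2.6,"ty":1.8,"tz":-0.4,"wx":4.38,"wy":2.25,"wz":-11.3},
    {"gripper":10,"tx":-2.75,"ty":2.05,"tz":-0.5,"wx":4.62,"wy":2.86,"wz":-12.55},
    {"gripper":10,"tx":-2.75,"ty":2.05,"tz":-0.5,"wx":4.62,"wy":2.86,"wz":-12.55},
    {"gripper":10,"tx":-2.75,"ty":2.05,"tz":-0.5,"wx":4.62,"wy":2.86,"wz":-12.55}
  ]
}}

```text
t: 8.78
position: [0.4437, -0.1705, 0.367]
ee_rot: [0.938, -0.041, -0.079, -0.335]
contact_force: [-1.2, -0.1, -2.1]
gripper_width: 0.0235
```

```bash
python3 - <<'E'
from plan import *; from rig import robot
s=robot.state();q0=np.array(s['joint_positions']);print(s['t'],q0.round(3),s['position'],fk(q0,K)[0].round(4),s['gripper_width'],s['contact_force'])
R=upright(np.radians(60));zt=R.apply([0,0,1])
b=ik(np.array([.5,-.016,.26])-.155*zt,R,q0,10);print(b[1].round(3))
for r in rows(q0,b[1],10): print(*r)
E
```

```text
8.775 [-0.685  0.299  1.688  0.433  1.715  0.911] [ 0.44368229 -0.17054224  0.36701776] [ 0.4523 -0.1788  0.3644] 0.023527150008554536 [-1.2312994  -0.07270199 -2.07819308]
[-0.917  0.473  2.244  1.209  1.729  1.966]
[-0.09, 0.15, -0.43, 0.64, 0.6, -0.96] [0.449, -0.173, 0.347] ax [-0.96, 0.13, 0.26]
[-0.18, 0.3, -0.8, 1.3, 1.25, -1.89] [0.445, -0.167, 0.332] ax [-0.9, 0.23, 0.37]
[-0.27, 0.43, -1.14, 1.96, 1.95, -2.81] [0.442, -0.162, 0.319] ax [-0.83, 0.3, 0.47]
[-0.35, 0.55, -1.43, 2.64, 2.7, -3.7] [0.438, -0.157, 0.307] ax [-0.73, 0.34, 0.59]
[-0.42, 0.64, -1.68, 3.33, 3.49, -4.56] [0.435, -0.153, 0.297] ax [-0.62, 0.36, 0.69]
[-0.49, 0.71, -1.91, 4.03, 4.33, -5.38] [0.433, -0.15, 0.288] ax [-0.5, 0.34, 0.79]
[-0.55, 0.76, -2.11, 4.75, 5.2, -6.15] [0.43, -0.149, 0.28] ax [-0.37, 0.3, 0.88]
[-0.61, 0.77, -2.29, 5.49, 6.12, -6.88] [0.428, -0.148, 0.273] ax [-0.24, 0.22, 0.94]
[-0.68, 0.76, -2.45, 6.25, 7.08, -7.56] [0.425, -0.149, 0.266] ax [-0.12, 0.12, 0.99]
[-0.74, 0.71, -2.61, 7.04, 8.06, -8.17] [0.422, -0.15, 0.26] ax [-0.0, 0.0, 1.0]
```

{"api": "play_rows", "payload": {
  "steps": [
    {"gripper":10,"tx":-0.05,"ty":0.1,"tz":-0.2,"wx":0.64,"wy":0.6,"wz":-0.96},
    {"gripper":10,"tx":-0.1,"ty":0.2,"tz":-0.4,"wx":1.3,"wy":1.25,"wz":-1.89},
    {"gripper":10,"tx":-0.15,"ty":0.3,"tz":-0.6,"wx":1.96,"wy":1.95,"wz":-2.81},
    {"gripper":10,"tx":-0.2,"ty":0.4,"tz":-0.8,"wx":2.64,"wy":2.7,"wz":-3.7},
    {"gripper":10,"tx":-0.25,"ty":0.45,"tz":-1.0,"wx":3.33,"wy":3.49,"wz":-4.56},
    {"gripper":10,"tx":-0.3,"ty":0.5,"tz":-1.3,"wx":4.03,"wy":4.33,"wz":-5.38},
    {"gripper":10,"tx":-0.35,"ty":0.5,"tz":-1.6,"wx":4.75,"wy":5.2,"wz":-6.15},
    {"gripper":10,"tx":-0.4,"ty":0.5,"tz":-1.9,"wx":5.49,"wy":6.12,"wz":-6.88},
    {"gripper":10,"tx":-0.45,"ty":0.5,"tz":-2.1,"wx":6.25,"wy":7.08,"wz":-7.56},
    {"gripper":10,"tx":-0.53,"ty":0.51,"tz":-2.3,"wx":7.04,"wy":8.06,"wz":-8.17},
    {"gripper":10,"tx":-0.53,"ty":0.51,"tz":-2.3,"wx":7.04,"wy":8.06,"wz":-8.17},
    {"gripper":10,"tx":-0.53,"ty":0.51,"tz":-2.3,"wx":7.04,"wy":8.06,"wz":-8.17},
    {"gripper":10,"tx":-0.53,"ty":0.51,"tz":-2.3,"wx":7.04,"wy":8.06,"wz":-8.17}
  ]
}}

```text
t: 10.4
position: [0.4228, -0.1505, 0.2753]
ee_rot: [-0.355, 0.612, 0.352, 0.612]
contact_force: [-0.2, -0.2, -3.5]
gripper_width: 0.0233
```

```bash
python3 - <<'E'
from h import *; from ik import *
a=pic('side','d3.png');b=pic('scene','s3.png')
C=np.hstack([cv2.resize(a[140:350,140:350],(400,400)),cv2.resize(b[90:290,220:420],(400,400))])
cv2.imwrite('pics/c3.png',C[:,:,::-1])
s=robot.state();print(s['t'],s['joint_positions'].round(3),s['position'],s['gripper_width'],s['contact_force'],Ro.from_quat(s['ee_rot']).as_matrix().round(3).tolist())
E
```

```text
10.5 [-0.921  0.53   2.156  1.21   1.741  1.993] [ 0.42273831 -0.15025935  0.27536662] 0.023827403966971243 [ 0.20742186 -0.33175514 -2.46583256] [[0.002, -0.866, 0.5], [-0.002, 0.5, 0.866], [-1.0, -0.003, -0.001]]
```

View pics/c3.png

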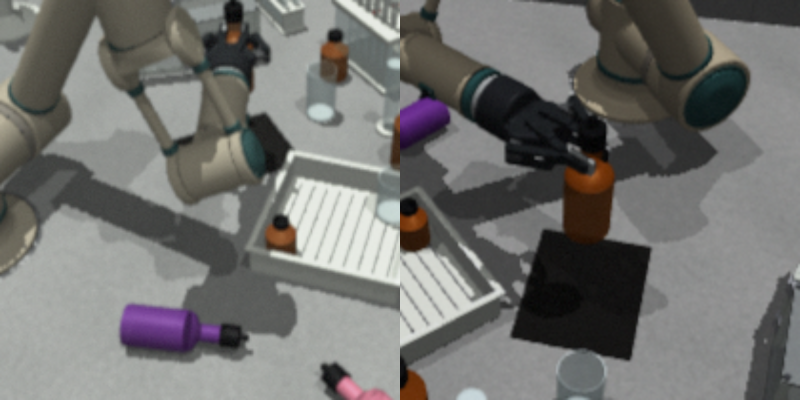

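{"api": "play_rows", "payload": {
  "steps": [
    {"gripper":10,"tx":0,"ty":0,"tz":-1,"wx":0,"wy":0,"wz":0},
    {"gripper":10,"tx":0,"ty":0,"tz":-2,"wx":0,"wy":0,"wz":0},
    {"gripper":10,"tx":0,"ty":0,"tz":-2.8,"wx":0,"wy":0,"wz":0},
    {"gripper":10,"tx":0,"ty":0,"tz":-3.2,"wx":0,"wy":0,"wz":0},
    {"gripper":10,"tx":0,"ty":0,"tz":-3.35,"wx":0,"wy":0,"wz":0},
    {"gripper":10,"tx":0,"ty":0,"tz":-3.45,"wx":0,"wy":0,"wz":0},
    {"gripper":10,"tx":0,"ty":0,"tz":-3.5,"wx":0,"wy":0,"wz":0},
    {"gripper":10,"tx":0,"ty":0,"tz":-3.5,"wx":0,"wy":0,"wz":0},
    {"gripper":10,"tx":0,"ty":0,"tz":-3.5,"wx":0,"wy":0,"wz":0}
  ]
}}

```text
t: 11.62
position: [0.4227, -0.1502, 0.1358]
ee_rot: [-0.355, 0.612, 0.352, 0.613]
contact_force: [-0.0, -0.5, -2.3]
gripper_width: 0.0234
```

{"api": "play_rows", "payload": {
  "steps": [
    {"gripper":10,"tx":0,"ty":0,"tz":-0.05,"wx":0,"wy":0,"wz":0},
    {"gripper":10,"tx":0,"ty":0,"tz":-0.1,"wx":0,"wy":0,"wz":0},
    {"gripper":10,"tx":0,"ty":0,"tz":-0.1,"wx":0,"wy":0,"wz":0}
  ]
}}

```text
t: 12.0
position: [0.4227, -0.1503, 0.1316]
ee_rot: [-0.355, 0.612, 0.352, 0.613]
contact_force: [-0.2, -0.0, -2.5]
gripper_width: 0.0237
```

{"api": "play_rows", "payload": {
  "steps": [
    {"gripper":10,"tx":0,"ty":0,"tz":-0.05,"wx":0,"wy":0,"wz":0},
    {"gripper":10,"tx":0,"ty":0,"tz":-0.08,"wx":0,"wy":0,"wz":0},
    {"gripper":10,"tx":0,"ty":0,"tz":-0.08,"wx":0,"wy":0,"wz":0}
  ]
}}

```text
t: 12.38
position: [0.4227, -0.1503, 0.1288]
ee_rot: [-0.354, 0.611, 0.353, 0.613]
contact_force: [-0.4, -1.0, 1.5]
gripper_width: 0.0233
```

{"api": "play_rows", "payload": {
  "steps": [
    {"gripper":50,"tx":0,"ty":0,"tz":0,"wx":0,"wy":0,"wz":0},
    {"gripper":50,"tx":0,"ty":0,"tz":0,"wx":0,"wy":0,"wz":0},
    {"gripper":50,"tx":0,"ty":0,"tz":0,"wx":0,"wy":0,"wz":0},
    {"gripper":50,"tx":0,"ty":0,"tz":0,"wx":0,"wy":0,"wz":0},
    {"gripper":50,"tx":-0.25,"ty":-0.43,"tz":0,"wx":0,"wy":0,"wz":0},
    {"gripper":50,"tx":-0.5,"ty":-0.87,"tz":0,"wx":0,"wy":0,"wz":0},
    {"gripper":50,"tx":-1,"ty":-1.73,"tz":0,"wx":0,"wy":0,"wz":0},
    {"gripper":50,"tx":-1,"ty":-1.73,"tz":0.5,"wx":0,"wy":0,"wz":0},
    {"gripper":50,"tx":-1,"ty":-1.73,"tz":2,"wx":0,"wy":0,"wz":0},
    {"gripper":50,"tx":-1,"ty":-1.73,"tz":3.5,"wx":0,"wy":0,"wz":0},
    {"gripper":50,"tx":-1,"ty":-1.73,"tz":5,"wx":0,"wy":0,"wz":0},
    {"gripper":50,"tx":-1,"ty":-1.73,"tz":5,"wx":0,"wy":0,"wz":0},
    {"gripper":50,"tx":-1,"ty":-1.73,"tz":5,"wx":0,"wy":0,"wz":0}
  ]
}}

```text
t: 14.0
position: [0.3825, -0.2191, 0.3286]
ee_rot: [-0.355, 0.612, 0.353, 0.613]
contact_force: [1.5, -0.6, -0.0]
gripper_width: 0.0498
```

```bash
python3 - <<'E'
from h import *; from plan import *
a=pic('side','d4.png');b=pic('scene','s4.png')
for c in ('scene','side'): print(w(c,'trap_mid')[:4])
s=robot.state();q0=np.array(s['joint_positions']);p0,R0=s['position'],Ro.from_quat(s['ee_rot']);print(s['t'],q0.round(3),p0,s['contact_force'])
C=np.hstack([cv2.resize(a[140:350,140:350],(400,400)),cv2.resize(b[90:290,220:420],(400,400))])
cv2.imwrite('pics/c4.png',C[:,:,::-1])
# tool-down options above bottle at various yaw of tool x
for yaw in range(-180,180,30):
    x=np.array([np.cos(np.radians(yaw)),np.sin(np.radians(yaw)),0]);z=np.array([0,0,-1.]);R=Ro.from_matrix(np.c_[x,np.cross(z,x),z])
    b=ik(np.array([.5,-.016,.42]),R,q0,6)
    pos=np.array([.614,.321,.35]);b2=ik(pos,R,b[1],4) if b else None
    if b: print(yaw,b[1].round(2),'guard',b2 and b2[1].round(2),'rv',(np.degrees((R*R0.inv()).as_rotvec())/8).round(2))
E
```

```text
[(0.92, [0.425, -0.622, 0.041]), (0.79, [0.519, -0.014, 0.098]), (0.78, [0.235, -0.357, 0.046]), (0.7, [0.461, 0.282, 0.122])]
[(0.69, [0.212, -0.376, 0.048]), (0.56, [0.4, -0.655, 0.054])]
14.2 [-1.075  0.454  2.057  1.111  1.887  2.127] [ 0.38274721 -0.21963883  0.32758719] [-0.02190501 -0.01511703  0.03511859]
-180 [-0.17  0.15  1.63  0.    1.36 -1.74] guard [ 0.38  0.49  1.31  0.    1.35 -1.19] rv [-5.85 10.13 -5.84]
-60 [-0.17  0.15  1.63  0.    1.36  2.45] guard None rv [-11.7    0.     5.83]
-30 [-0.17  0.15  1.63  0.    1.36  1.92] guard [0.38 0.49 1.31 0.   1.35 2.48] rv [-11.85  -3.17   8.65]
0 [-0.17  0.15  1.63  0.    1.36  1.4 ] guard [0.38 0.49 1.31 0.   1.35 1.95] rv [-11.36  -6.56  11.33]
30 [-0.17  0.15  1.63 -0.    1.36  0.88] guard [0.38 0.49 1.31 0.   1.35 1.43] rv [-10.12 -10.11  13.78]
60 [-0.17  0.15  1.63 -0.    1.36  0.35] guard [0.38 0.49 1.31 0.   1.35 0.91] rv [ -7.96 -13.79  15.89]
90 [-0.17  0.15  1.63 -0.    1.36 -0.17] guard [0.38 0.49 1.31 0.   1.35 0.38] rv [  3.7   13.82 -13.79]
120 [-0.17  0.15  1.63 -0.    1.36 -0.69] guard [ 0.38  0.49  1.31  0.    1.35 -0.14] rv [  0.    13.11 -11.33]
150 [-0.17  0.15  1.63  0.    1.36 -1.22] guard [ 0.38  0.49  1.31  0.    1.35 -0.67] rv [-3.17 11.85 -8.65]
```

View pics/c4.png

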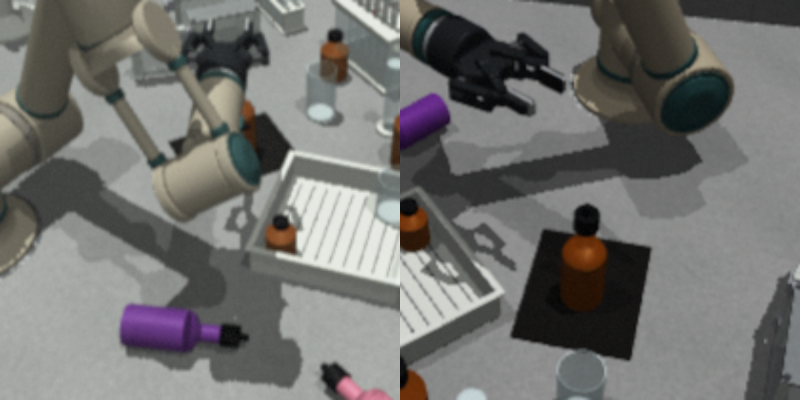

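```bash
python3 - <<'E'
from h import *; from plan import *
print('stopper',ray('scene',313.5,200,.162))
s=robot.state();q0=np.array(s['joint_positions'])
R=Ro.from_matrix(np.c_[[1,0,0],[0,-1,0],[0,0,-1.]])
b=ik(np.array([.47,-.016,.42]),R,q0,1)or ik(np.array([.47,-.016,.42]),R,q0,8);print(b)
for r in rows(q0,b[1],14): print(*r)
p=s['position'];print((np.array([.47,-.016,.42])-p)/.04)
E
```

```text
stopper [ 0.50119795 -0.0140827   0.162     ]
(np.float64(1.111008466769404), array([-1.81929472e-01,  1.03845077e-01,  1.68788349e+00,  5.18842054e-13,
        1.34986409e+00,  1.38886685e+00]))
[0.23, 0.65, 0.01, -0.87, -0.12, 0.78] [0.408, -0.227, 0.309] ax [-0.02, 0.12, 0.99]
[0.42, 1.26, 0.02, -1.74, -0.31, 1.57] [0.415, -0.203, 0.31] ax [-0.07, 0.23, 0.97]
[0.56, 1.82, 0.05, -2.61, -0.56, 2.37] [0.421, -0.18, 0.31] ax [-0.13, 0.33, 0.93]
[0.68, 2.33, 0.09, -3.47, -0.87, 3.18] [0.426, -0.16, 0.312] ax [-0.22, 0.42, 0.88]
[0.78, 2.8, 0.15, -4.32, -1.23, 4.0] [0.43, -0.141, 0.315] ax [-0.31, 0.49, 0.82]
[0.86, 3.22, 0.25, -5.15, -1.65, 4.83] [0.433, -0.124, 0.319] ax [-0.42, 0.53, 0.74]
[0.95, 3.61, 0.38, -5.97, -2.12, 5.66] [0.437, -0.109, 0.324] ax [-0.52, 0.55, 0.65]
[1.05, 3.96, 0.56, -6.78, -2.64, 6.49] [0.441, -0.095, 0.331] ax [-0.63, 0.54, 0.56]
[1.15, 4.29, 0.79, -7.58, -3.2, 7.32] [0.445, -0.081, 0.34] ax [-0.73, 0.5, 0.46]
[1.27, 4.61, 1.07, -8.36, -3.81, 8.14] [0.45, -0.069, 0.351] ax [-0.82, 0.44, 0.36]
[1.4, 4.93, 1.4, -9.12, -4.45, 8.95] [0.455, -0.056, 0.365] ax [-0.9, 0.35, 0.26]
[1.53, 5.24, 1.8, -9.88, -5.12, 9.76] [0.46, -0.043, 0.381] ax [-0.95, 0.25, 0.17]
[1.66, 5.58, 2.26, -10.62, -5.83, 10.55] [0.465, -0.03, 0.399] ax [-0.99, 0.13, 0.08]
[1.78, 5.93, 2.79, -11.36, -6.56, 11.33] [0.47, -0.016, 0.42] ax [-1.0, -0.0, -0.0]
[2.18131981 5.09097067 2.31032031]
```

{"api": "play_rows", "payload": {
  "steps": [
    {"gripper":60,"tx":0.2,"ty":0.5,"tz":0.8,"wx":-0.87,"wy":-0.12,"wz":0.78},
    {"gripper":60,"tx":0.4,"ty":1,"tz":1.5,"wx":-1.74,"wy":-0.31,"wz":1.57},
    {"gripper":60,"tx":0.6,"ty":1.5,"tz":2.3,"wx":-2.61,"wy":-0.56,"wz":2.37},
    {"gripper":60,"tx":0.75,"ty":2,"tz":2.3,"wx":-3.47,"wy":-0.87,"wz":3.18},
    {"gripper":60,"tx":0.9,"ty":2.4,"tz":2.3,"wx":-4.32,"wy":-1.23,"wz":4},
    {"gripper":60,"tx":1.05,"ty":2.8,"tz":2.3,"wx":-5.15,"wy":-1.65,"wz":4.83},
    {"gripper":60,"tx":1.2,"ty":3.1,"tz":2.3,"wx":-5.97,"wy":-2.12,"wz":5.66},
    {"gripper":60,"tx":1.35,"ty":3.4,"tz":2.3,"wx":-6.78,"wy":-2.64,"wz":6.49},
    {"gripper":60,"tx":1.5,"ty":3.7,"tz":2.3,"wx":-7.58,"wy":-3.2,"wz":7.32},
    {"gripper":60,"tx":1.65,"ty":4,"tz":2.3,"wx":-8.36,"wy":-3.81,"wz":8.14},
    {"gripper":60,"tx":1.8,"ty":4.3,"tz":2.3,"wx":-9.12,"wy":-4.45,"wz":8.95},
    {"gripper":60,"tx":1.95,"ty":4.6,"tz":2.3,"wx":-9.88,"wy":-5.12,"wz":9.76},
    {"gripper":60,"tx":2.1,"ty":4.9,"tz":2.3,"wx":-10.62,"wy":-5.83,"wz":10.55},
    {"gripper":60,"tx":2.18,"ty":5.09,"tz":2.3,"wx":-11.36,"wy":-6.56,"wz":11.33},
    {"gripper":60,"tx":2.18,"ty":5.09,"tz":2.3,"wx":-11.36,"wy":-6.56,"wz":11.33},
    {"gripper":60,"tx":2.18,"ty":5.09,"tz":2.3,"wx":-11.36,"wy":-6.56,"wz":11.33}
  ]
}}

```text
t: 16.2
position: [0.47, -0.0162, 0.4186]
ee_rot: [1.0, -0.001, -0.001, -0.001]
contact_force: [1.0, -0.4, -0.4]
gripper_width: 0.0599
```

```bash
python3 - <<'E'
from h import *; from ik import *
P=robot.camera_params('wrist');pic('wrist','w5.png')
s=robot.state();print(s['t'],s['joint_positions'].round(3),s['position'],Ro.from_quat(s['ee_rot']).as_matrix().round(3).tolist())
print(w('wrist','trap_stopper',P)[:3],w('wrist','trap_mid',P)[:3])
E
```

```text
16.25 [-1.830e-01  1.090e-01  1.687e+00  1.000e-03  1.348e+00  1.389e+00] [ 0.47008072 -0.0164796   0.41876429] [[1.0, -0.002, -0.002], [-0.002, -1.0, 0.001], [-0.002, -0.001, -1.0]]
[(0.95, [0.247, -0.357, 0.046]), (0.59, [0.507, -0.015, 0.116])] [(0.96, [0.506, -0.016, 0.114]), (0.81, [0.246, -0.357, 0.039])]
```

View pics/w5.png

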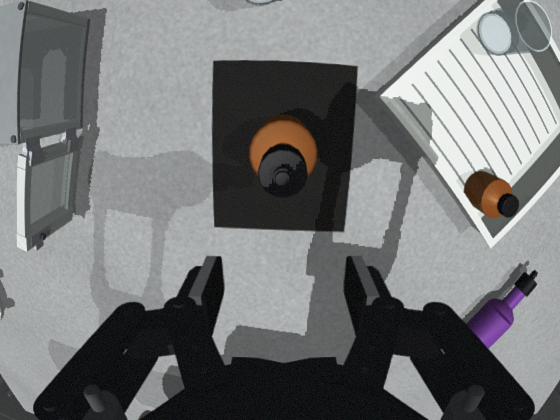

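```bash
python3 - <<'E'
from h import *
print(fray(282,174,.176),fray(281,178,.19),fray(283,150,.07))
# guard front plate edge corners and door ends (z .131/.122)
print(fray(20,135,.131),fray(88,140,.131),fray(22,245,.122),fray(25,158,.122))
E
```

```text
[ 0.49970577 -0.01504569  0.176     ] [ 0.50047157 -0.01451373  0.19      ] [ 0.49877623 -0.01531258  0.07      ]
[0.53714685 0.25122735 0.131     ] [0.52412887 0.160093   0.131     ] [0.40846943 0.29674811 0.122     ] [0.51154827 0.25728009 0.122     ]
```

{"api": "play_rows", "payload": {
  "steps": [
    {"gripper":60,"tx":0.75,"ty":0.04,"tz":0,"wx":0,"wy":0,"wz":0},
    {"gripper":60,"tx":0.75,"ty":0.04,"tz":-0.8,"wx":0,"wy":0,"wz":0},
    {"gripper":60,"tx":0.75,"ty":0.04,"tz":-1.6,"wx":0,"wy":0,"wz":0},
    {"gripper":60,"tx":0.75,"ty":0.04,"tz":-2.2,"wx":0,"wy":0,"wz":0},
    {"gripper":60,"tx":0.75,"ty":0.04,"tz":-2.47,"wx":0,"wy":0,"wz":0},
    {"gripper":60,"tx":0.75,"ty":0.04,"tz":-2.47,"wx":0,"wy":0,"wz":0},
    {"gripper":20,"tx":0.75,"ty":0.04,"tz":-2.47,"wx":0,"wy":0,"wz":0},
    {"gripper":20,"tx":0.75,"ty":0.04,"tz":-2.47,"wx":0,"wy":0,"wz":0},
    {"gripper":20,"tx":0.75,"ty":0.04,"tz":-2.47,"wx":0,"wy":0,"wz":0},
    {"gripper":20,"tx":0.75,"ty":0.04,"tz":-2.47,"wx":0,"wy":0,"wz":0},
    {"gripper":20,"tx":0.75,"ty":0.04,"tz":-2.47,"wx":0,"wy":0,"wz":0},
    {"gripper":20,"tx":0.75,"ty":0.04,"tz":-2.47,"wx":0,"wy":0,"wz":0},
    {"gripper":20,"tx":0.75,"ty":0.04,"tz":-2.27,"wx":0,"wy":0,"wz":0},
    {"gripper":20,"tx":0.75,"ty":0.04,"tz":-1.97,"wx":0,"wy":0,"wz":0},
    {"gripper":20,"tx":0.75,"ty":0.04,"tz":-1.97,"wx":0,"wy":0,"wz":0}
  ]
}}

```text
t: 18.23
position: [0.5005, -0.0152, 0.3413]
ee_rot: [1.0, -0.001, 0.0, -0.0]
contact_force: [-0.1, 0.2, -3.3]
gripper_width: 0.0317
```

{"api": "play_rows", "payload": {
  "steps": [
    {"gripper":20,"tx":0,"ty":0,"tz":1.2,"wx":0,"wy":0,"wz":0},
    {"gripper":20,"tx":0,"ty":0,"tz":2.4,"wx":0,"wy":0,"wz":0},
    {"gripper":20,"tx":-0.2,"ty":0.8,"tz":3.6,"wx":0,"wy":0,"wz":0},
    {"gripper":20,"tx":-0.4,"ty":2,"tz":4,"wx":0,"wy":0,"wz":0},
    {"gripper":20,"tx":-0.6,"ty":3.2,"tz":4,"wx":0,"wy":0,"wz":0},
    {"gripper":20,"tx":-0.8,"ty":4.4,"tz":4,"wx":0,"wy":0,"wz":0},
    {"gripper":20,"tx":-1,"ty":5.6,"tz":4,"wx":0,"wy":0,"wz":0},
    {"gripper":20,"tx":-1.3,"ty":6.8,"tz":4,"wx":0,"wy":0,"wz":0},
    {"gripper":20,"tx":-1.6,"ty":8,"tz":4,"wx":0,"wy":0,"wz":0},
    {"gripper":20,"tx":-1.8,"ty":9,"tz":4,"wx":0,"wy":0,"wz":0},
    {"gripper":20,"tx":-1.8,"ty":9.68,"tz":4,"wx":0,"wy":0,"wz":0},
    {"gripper":20,"tx":-1.8,"ty":9.68,"tz":4,"wx":0,"wy":0,"wz":0},
    {"gripper":20,"tx":-1.8,"ty":9.68,"tz":3,"wx":0,"wy":0,"wz":0},
    {"gripper":20,"tx":-1.8,"ty":9.68,"tz":2,"wx":0,"wy":0,"wz":0},
    {"gripper":20,"tx":-1.8,"ty":9.68,"tz":1,"wx":0,"wy":0,"wz":0},
    {"gripper":20,"tx":-1.8,"ty":9.68,"tz":0.2,"wx":0,"wy":0,"wz":0},
    {"gripper":20,"tx":-1.8,"ty":9.68,"tz":-0.28,"wx":0,"wy":0,"wz":0},
    {"gripper":20,"tx":-1.8,"ty":9.68,"tz":-0.28,"wx":0,"wy":0,"wz":0},
    {"gripper":20,"tx":-1.8,"ty":9.68,"tz":-0.28,"wx":0,"wy":0,"wz":0}
  ]
}}

```text
t: 20.6
position: [0.429, 0.3718, 0.331]
ee_rot: [1.0, -0.001, 0.001, -0.0]
contact_force: [0.5, 0.1, -1.4]
gripper_width: 0.032
```

```bash
python3 - <<'E'
from h import *
a=pic('scene','s6.png');b=pic('side','d6.png');c=pic('wrist','w6.png')
C=np.zeros((600,800,3),np.uint8);C[:390,:400]=cv2.resize(a[190:320,375:508],(400,390));C[:300,400:]=cv2.resize(b[100:205,170:310],(400,300));C[300:,400:]=cv2.resize(c,(400,300))
cv2.imwrite('pics/c6.png',C[:,:,::-1])
s=robot.state();print(s['t'],s['joint_positions'].round(2),s['position'],s['contact_force'],s['gripper_width'])
E
```

```text
20.75 [ 0.59  0.31  1.64 -0.    1.19  2.16] [0.42884579 0.3721105  0.331396  ] [ 0.345735   -0.30876615 -2.47221715] 0.03144139136524846
```

View pics/c6.png

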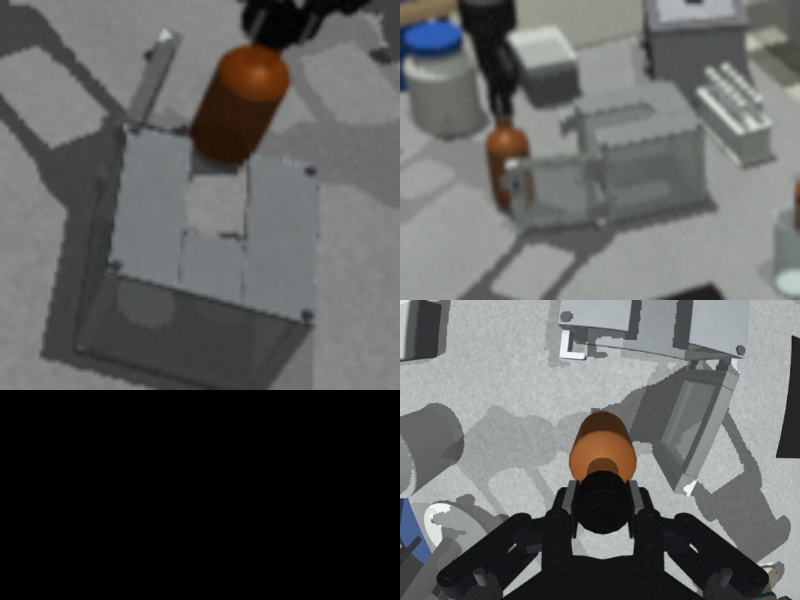

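```bash
python3 - <<'E'
from h import *
a=fray(321,43,.131);b=fray(406,63,.131);print(a,b,(a+b)/2)
E
```

```text
[0.53924396 0.35348285 0.131     ] [0.53168233 0.30732403 0.131     ] [0.53546315 0.33040344 0.131     ]
```

{"api": "play_rows", "payload": {
  "steps": [
    {"gripper":20,"tx":0.6,"ty":-0.3,"tz":-0.03,"wx":0,"wy":0,"wz":0},
    {"gripper":20,"tx":1.2,"ty":-0.65,"tz":-0.03,"wx":0,"wy":0,"wz":0},
    {"gripper":20,"tx":1.9,"ty":-0.97,"tz":-0.03,"wx":0,"wy":0,"wz":0},
    {"gripper":20,"tx":1.9,"ty":-0.97,"tz":-0.03,"wx":0,"wy":0,"wz":0},
    {"gripper":20,"tx":2.3,"ty":-1.02,"tz":-0.03,"wx":0,"wy":0,"wz":0},
    {"gripper":20,"tx":2.6,"ty":-1.06,"tz":-0.03,"wx":0,"wy":0,"wz":0},
    {"gripper":20,"tx":2.9,"ty":-1.09,"tz":-0.03,"wx":0,"wy":0,"wz":0},
    {"gripper":20,"tx":3.2,"ty":-1.12,"tz":-0.03,"wx":0,"wy":0,"wz":0},
    {"gripper":20,"tx":3.2,"ty":-1.12,"tz":-0.03,"wx":0,"wy":0,"wz":0}
  ]
}}

```text
t: 21.88
position: [0.5579, 0.3272, 0.33]
ee_rot: [1.0, -0.001, 0.002, -0.001]
contact_force: [-0.2, -0.4, -3.2]
gripper_width: 0.0317
```

No contact so far; continue to the centre.

{"api": "play_rows", "payload": {
  "steps": [
    {"gripper":20,"tx":0.35,"ty":-0.04,"tz":0,"wx":0,"wy":0,"wz":0},
    {"gripper":20,"tx":0.7,"ty":-0.08,"tz":0,"wx":0,"wy":0,"wz":0},
    {"gripper":20,"tx":1.05,"ty":-0.12,"tz":0,"wx":0,"wy":0,"wz":0},
    {"gripper":20,"tx":1.35,"ty":-0.16,"tz":0,"wx":0,"wy":0,"wz":0},
    {"gripper":20,"tx":1.35,"ty":-0.16,"tz":0,"wx":0,"wy":0,"wz":0},
    {"gripper":20,"tx":1.35,"ty":-0.16,"tz":-0.06,"wx":0,"wy":0,"wz":0},
    {"gripper":20,"tx":1.35,"ty":-0.16,"tz":-0.11,"wx":0,"wy":0,"wz":0},
    {"gripper":20,"tx":1.35,"ty":-0.16,"tz":-0.11,"wx":0,"wy":0,"wz":0}
  ]
}}

```text
t: 22.88
position: [0.6115, 0.321, 0.3268]
ee_rot: [1.0, -0.001, 0.002, -0.001]
contact_force: [-0.1, -0.9, 3.2]
gripper_width: 0.0318
```

{"api": "play_rows", "payload": {
  "steps": [
    {"gripper":60,"tx":0,"ty":0,"tz":0,"wx":0,"wy":0,"wz":0},
    {"gripper":60,"tx":0,"ty":0,"tz":0,"wx":0,"wy":0,"wz":0},
    {"gripper":60,"tx":0,"ty":0,"tz":0,"wx":0,"wy":0,"wz":0},
    {"gripper":60,"tx":0,"ty":0,"tz":0,"wx":0,"wy":0,"wz":0},
    {"gripper":60,"tx":0,"ty":0,"tz":0.3,"wx":0,"wy":0,"wz":0},
    {"gripper":60,"tx":0,"ty":0,"tz":0.8,"wx":0,"wy":0,"wz":0},
    {"gripper":60,"tx":0,"ty":0,"tz":1.6,"wx":0,"wy":0,"wz":0},
    {"gripper":60,"tx":0,"ty":0,"tz":2.5,"wx":0,"wy":0,"wz":0},
    {"gripper":0,"tx":-2,"ty":-1,"tz":3,"wx":0,"wy":0,"wz":0},
    {"gripper":0,"tx":-4,"ty":-2,"tz":3,"wx":0,"wy":0,"wz":0},
    {"gripper":0,"tx":-4,"ty":-2,"tz":3,"wx":0,"wy":0,"wz":0},
    {"gripper":0,"tx":-4,"ty":-2,"tz":3,"wx":0,"wy":0,"wz":0}
  ]
}}

```text
t: 24.38
position: [0.4477, 0.2395, 0.4485]
ee_rot: [1.0, -0.001, 0.002, -0.001]
contact_force: [0.9, 0.7, -0.9]
gripper_width: 0.0001
```

```bash
python3 - <<'E'
from h import *
P=robot.camera_params('wrist');a=pic('scene','s7.png');b=pic('side','d7.png');c=pic('wrist','w7.png')
C=np.zeros((600,800,3),np.uint8);C[:390,:400]=cv2.resize(a[190:320,375:508],(400,390));C[:300,400:]=cv2.resize(b[100:205,170:310],(400,300));C[300:,400:]=cv2.resize(c,(400,300))
cv2.imwrite('pics/c7.png',C[:,:,::-1])
s=robot.state();print(s['t'],s['joint_positions'].round(2),s['position'],s['contact_force'],s['gripper_width'])
E
```

```text
24.525 [0.35 0.16 1.56 0.   1.42 1.93] [0.45214224 0.2412104  0.44788574] [ 0.20697856 -0.17661966  0.23643691] 0.00011003718130569697
```

View pics/c7.png

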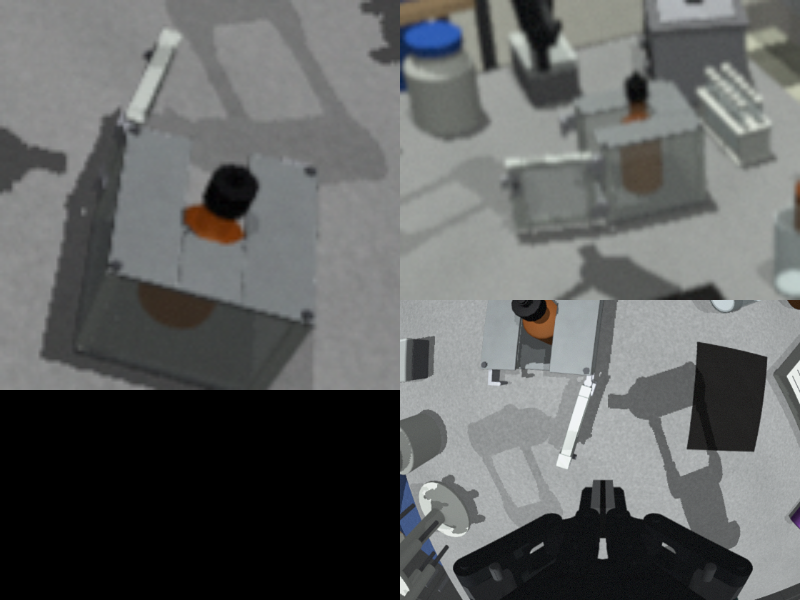

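```bash
python3 - <<'E'
from h import *
f=lambda u,v,z:fray((u-400)*1.4,(v-300)*1.4,z).round(3)
print('frontcorner+y',f(482,369,.131),'-y',f(589,372,.131),'slot',f(517,368,.131),f(550,372,.131),'strike',f(494,384,.106))
print('door hinge side',f(583,385,.122),f(592,385,.122),'free',f(557,466,.122),f(569,468,.122))
y=-.115;R=np.array([[np.cos(y),-np.sin(y)],[np.sin(y),np.cos(y)]]);G=np.array([.613,.321])
H=G+R@[-.085,-.072];print('hinge',H)
for th in (1.4,1.2,1,.8,.6,.4,.2,.1,0,-.05):
    a=np.pi/2+th+y; u=np.array([np.cos(a),np.sin(a)]);n=np.array([-np.sin(a),np.cos(a)])  # n: opening side (outer)
    print(th,'u',u.round(3),'outer n',n.round(3),'edge@105',(H+.105*u).round(3))
E
```

```text
frontcorner+y [0.546 0.403 0.131] -y [0.533 0.259 0.131] slot [0.542 0.351 0.131] [0.534 0.308 0.131] strike [0.523 0.398 0.106]
door hinge side [0.516 0.267 0.122] [0.516 0.256 0.122] free [0.405 0.307 0.122] [0.402 0.29  0.122]
hinge [0.52029968 0.25922904]
1.4 u [-0.959  0.282] outer n [-0.282 -0.959] edge@105 [0.42  0.289]
1.2 u [-0.884  0.467] outer n [-0.467 -0.884] edge@105 [0.427 0.308]
1 u [-0.774  0.633] outer n [-0.633 -0.774] edge@105 [0.439 0.326]
0.8 u [-0.633  0.774] outer n [-0.774 -0.633] edge@105 [0.454 0.341]
0.6 u [-0.466  0.885] outer n [-0.885 -0.466] edge@105 [0.471 0.352]
0.4 u [-0.281  0.96 ] outer n [-0.96  -0.281] edge@105 [0.491 0.36 ]
0.2 u [-0.085  0.996] outer n [-0.996 -0.085] edge@105 [0.511 0.364]
0.1 u [0.015 1.   ] outer n [-1.     0.015] edge@105 [0.522 0.364]
0 u [0.115 0.993] outer n [-0.993  0.115] edge@105 [0.532 0.364]
-0.05 u [0.164 0.986] outer n [-0.986  0.164] edge@105 [0.538 0.363]
```

{"api": "play_rows", "payload": {
  "steps": [
    {"gripper":0,"tx":-0.95,"ty":-0.15,"tz":-1,"wx":0,"wy":0,"wz":0},
    {"gripper":0,"tx":-0.95,"ty":-0.15,"tz":-2.2,"wx":0,"wy":0,"wz":0},
    {"gripper":0,"tx":-0.95,"ty":-0.15,"tz":-3.4,"wx":0,"wy":0,"wz":0},
    {"gripper":0,"tx":-0.95,"ty":-0.15,"tz":-4.4,"wx":0,"wy":0,"wz":0},
    {"gripper":0,"tx":-0.95,"ty":-0.15,"tz":-4.4,"wx":0,"wy":0,"wz":0},
    {"gripper":0,"tx":-0.9,"ty":0.2,"tz":-4.4,"wx":0,"wy":0,"wz":0},
    {"gripper":0,"tx":-0.87,"ty":0.5,"tz":-4.4,"wx":0,"wy":0,"wz":0},
    {"gripper":0,"tx":-0.82,"ty":0.75,"tz":-4.4,"wx":0,"wy":0,"wz":0},
    {"gripper":0,"tx":-0.75,"ty":0.98,"tz":-4.4,"wx":0,"wy":0,"wz":0},
    {"gripper":0,"tx":-0.68,"ty":1.23,"tz":-4.4,"wx":0,"wy":0,"wz":0},
    {"gripper":0,"tx":-0.6,"ty":1.46,"tz":-4.4,"wx":0,"wy":0,"wz":0},
    {"gripper":0,"tx":-0.48,"ty":1.7,"tz":-4.4,"wx":0,"wy":0,"wz":0},
    {"gripper":0,"tx":-0.34,"ty":1.9,"tz":-4.4,"wx":0,"wy":0,"wz":0},
    {"gripper":0,"tx":-0.18,"ty":2.12,"tz":-4.4,"wx":0,"wy":0,"wz":0},
    {"gripper":0,"tx":0.01,"ty":2.3,"tz":-4.4,"wx":0,"wy":0,"wz":0},
    {"gripper":0,"tx":0.22,"ty":2.47,"tz":-4.4,"wx":0,"wy":0,"wz":0},
    {"gripper":0,"tx":0.46,"ty":2.61,"tz":-4.4,"wx":0,"wy":0,"wz":0},
    {"gripper":0,"tx":0.7,"ty":2.73,"tz":-4.4,"wx":0,"wy":0,"wz":0},
    {"gripper":0,"tx":0.97,"ty":2.82,"tz":-4.4,"wx":0,"wy":0,"wz":0},
    {"gripper":0,"tx":0.97,"ty":2.82,"tz":-4.4,"wx":0,"wy":0,"wz":0}
  ]
}}

```text
t: 27.02
position: [0.4919, 0.3546, 0.2718]
ee_rot: [1.0, -0.001, 0.004, -0.002]
contact_force: [-0.6, -0.0, -0.5]
gripper_width: 0.0002
```

{"api": "play_rows", "payload": {
  "steps": [
    {"gripper":0,"tx":0.1,"ty":0.02,"tz":0,"wx":0,"wy":0,"wz":0},
    {"gripper":0,"tx":0.2,"ty":0.04,"tz":0,"wx":0,"wy":0,"wz":0},
    {"gripper":0,"tx":0.3,"ty":0.04,"tz":0,"wx":0,"wy":0,"wz":0},
    {"gripper":0,"tx":0.3,"ty":0.04,"tz":0,"wx":0,"wy":0,"wz":0}
  ]
}}

```text
t: 27.52
position: [0.5021, 0.3559, 0.2717]
ee_rot: [1.0, -0.001, 0.001, -0.001]
contact_force: [-6.7, -2.5, 4.3]
gripper_width: -0.0
```

{"api": "play_rows", "payload": {
  "steps": [
    {"gripper":0,"tx":0.07,"ty":0,"tz":0,"wx":0,"wy":0,"wz":0},
    {"gripper":0,"tx":0.14,"ty":0,"tz":0,"wx":0,"wy":0,"wz":0},
    {"gripper":0,"tx":0.14,"ty":0,"tz":0,"wx":0,"wy":0,"wz":0}
  ]
}}

```text
t: 27.9
position: [0.5046, 0.356, 0.2718]
ee_rot: [1.0, -0.002, -0.004, -0.001]
contact_force: [-9.9, -1.2, 5.8]
gripper_width: -0.0001
```

{"api": "play_rows", "payload": {
  "steps": [
    {"gripper":0,"tx":0.12,"ty":0,"tz":0,"wx":0,"wy":0,"wz":0},
    {"gripper":0,"tx":0.2,"ty":0,"tz":0,"wx":0,"wy":0,"wz":0},
    {"gripper":0,"tx":0.2,"ty":0,"tz":0,"wx":0,"wy":0,"wz":0}
  ]
}}

```text
t: 28.28
position: [0.5084, 0.3562, 0.2718]
ee_rot: [1.0, -0.002, -0.01, -0.001]
contact_force: [-13.7, -0.6, 7.4]
gripper_width: 0.0004
```

{"api": "play_rows", "payload": {
  "steps": [
    {"gripper":0,"tx":0.1,"ty":0,"tz":0,"wx":0,"wy":0,"wz":0},
    {"gripper":0,"tx":0.2,"ty":0,"tz":0,"wx":0,"wy":0,"wz":0},
    {"gripper":0,"tx":0.2,"ty":0,"tz":0,"wx":0,"wy":0,"wz":0}
  ]
}}

```text
t: 28.65
position: [0.5143, 0.3563, 0.2719]
ee_rot: [1.0, -0.002, -0.012, -0.001]
contact_force: [-2.6, -1.2, 0.7]
gripper_width: 0.0004
```

{"api": "play_rows", "payload": {
  "steps": [
    {"gripper":0,"tx":0.05,"ty":0,"tz":0,"wx":0,"wy":0,"wz":0},
    {"gripper":0,"tx":0.1,"ty":0,"tz":0,"wx":0,"wy":0,"wz":0},
    {"gripper":0,"tx":0.1,"ty":0,"tz":0,"wx":0,"wy":0,"wz":0}
  ]
}}

```text
t: 29.02
position: [0.5168, 0.3563, 0.2718]
ee_rot: [1.0, -0.002, -0.015, -0.001]
contact_force: [-6.6, -1.6, 3.7]
gripper_width: -0.0001
```

{"api": "play_rows", "payload": {
  "steps": [
    {"gripper":0,"tx":0.1,"ty":0,"tz":0,"wx":0,"wy":0,"wz":0},
    {"gripper":0,"tx":0.2,"ty":0,"tz":0,"wx":0,"wy":0,"wz":0},
    {"gripper":0,"tx":0.2,"ty":0,"tz":0,"wx":0,"wy":0,"wz":0}
  ]
}}

```text
t: 29.4
position: [0.5197, 0.3564, 0.2718]
ee_rot: [1.0, -0.003, -0.023, -0.0]
contact_force: [-18.4, -0.3, 9.9]
gripper_width: -0.0001
```

{"api": "play_rows", "payload": {
  "steps": [
    {"gripper":0,"tx":-0.4,"ty":0,"tz":0,"wx":0,"wy":0,"wz":0},
    {"gripper":0,"tx":-1,"ty":0,"tz":0,"wx":0,"wy":0,"wz":0},
    {"gripper":0,"tx":-2,"ty":0,"tz":0.5,"wx":0,"wy":0,"wz":0},
    {"gripper":0,"tx":-3,"ty":-1.5,"tz":2,"wx":0,"wy":0,"wz":0},
    {"gripper":0,"tx":-3,"ty":-1.5,"tz":4,"wx":0,"wy":0,"wz":0},
    {"gripper":0,"tx":-2.5,"ty":-1.5,"tz":4.5,"wx":0,"wy":0,"wz":0},
    {"gripper":0,"tx":-2.5,"ty":-1.5,"tz":4.5,"wx":0,"wy":0,"wz":0},
    {"gripper":0,"tx":-2.5,"ty":-1.5,"tz":4.5,"wx":0,"wy":0,"wz":0}
  ]
}}

```text
t: 30.4
position: [0.4197, 0.2964, 0.4515]
ee_rot: [1.0, -0.003, -0.023, -0.0]
contact_force: [-0.2, -0.8, -0.2]
gripper_width: 0.0001
```

```bash
python3 - <<'E'
from h import *
P=robot.camera_params('wrist');a=pic('scene','s8.png');b=pic('side','d8.png');c=pic('wrist','w8.png')
C=np.zeros((600,800,3),np.uint8);C[:300,:400]=cv2.resize(a[190:320,375:508],(400,300));C[:300,400:]=cv2.resize(b[100:205,170:310],(400,300));C[300:,:300]=cv2.resize(a,(300,300));C[300:,300:]=cv2.resize(c[0:210,60:410],(500,300),interpolation=2)
cv2.imwrite('pics/c8.png',C[:,:,::-1])
for l in ['tray_beaker','tray_jar','tall_beaker','amber_big','amber_small','cylinder']: print(l,w('scene',l)[:1])
print(robot.state()['t'],robot.state()['contact_force'])
E
```

```text
tray_beaker [(0.68, [0.66, -0.301, 0.06])]
tray_jar [(0.61, [0.46, -0.279, 0.053])]
tall_beaker [(0.68, [0.714, 0.013, 0.072])]
amber_big [(0.56, [0.786, -0.195, 0.103])]
amber_small [(0.67, [0.787, 0.11, 0.096])]
cylinder [(0.92, [0.802, -0.099, 0.083])]
30.85 [-0.50358109 -0.96828124  0.52332276]
```

View pics/c8.png

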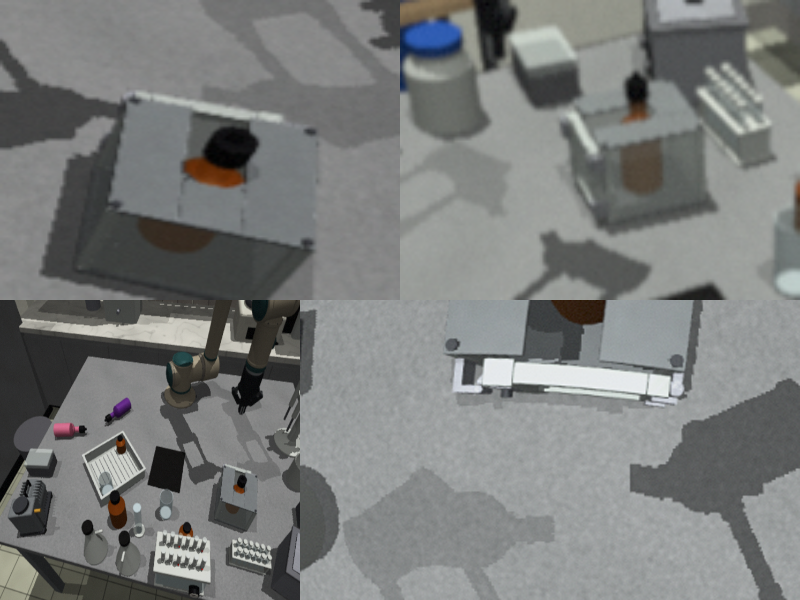

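```bash
python3 -c "
from h import *
robot.close_job()
print(robot.state()['t'])"
```

```text
the job is handed in; nothing more can be done
the job is handed in; nothing more can be done
```

I handed the job in at about 31 s. My last checks all looked right, though the tongue's position itself could only be inferred, and no verdict comes back.

- **Moving the bottle:** I lifted the trap bottle out of the tray by its neck, turned it upright and stood it on the mat. I then regripped it by the stopper from above, brought it through the doorway with its neck in the slot, set it down near the bay's centre and released it.
- **Shutting the door:** I pushed the door shut with closed fingers. The force rose to about 14 N, dropped to about 3 N as the tongue rode over the strike, then climbed against a firm stop up to about 18 N. I took that drop as the snap.
- **Last pictures:** They show the bottle upright in the cage, the door parallel to the front of the top plate, and the arm clear of everything. The network put every other piece of glassware within about 8 mm of where I first measured it; for the large amber bottle, the small amber bottle and the cylinder that rests only on side readings from other searches.

I had no direct reading of the door angle or of how far the tongue is pressed in.

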